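# Clip a coffee-machine pump into the sloped, sprung test jig

### The arm

A 6-joint arm with a two-finger parallel gripper is mounted at the origin on a cart in front of the work surface, level with it; the furniture and walls round the work are solid. World frame = base frame: x ahead of the robot, y to its left, z up, the work surface at z = 0. Lengths are in m, angles in rad, forces in N, time in s.
With the tool pointing down it reaches from about 0.275 to 0.825 m from the base axis. Payload 5.2 kg.
Tool frame: the origin (TCP) lies midway between the tips of the shut fingers; the grasp point (between the pads) lies behind it (manip.tcp_to_grasp is the z of the grasp point in the tool frame, in m); z points along the fingers, y is the line along which they close (so a half turn about z gives the same grasp; the last joint's range is limited). The gripper opens to 93 mm and grips with 3 to 60 N. Pads are 15 mm wide; open, the fingers measure 128 mm over their backs; the gripper's body (75 mm by 188 mm) begins 65 mm behind the grasp point.
Start: joints at [1.08, 0.259, 1.535, -0, 1.348, -0.203], TCP at [0.156, 0.527, 0.193] pointing down, gripper open.
Joint ranges: [-3.14, 3.14], [-0.91, 2.08], [0.19, 2.58], [-1.22, 4.36], [0.22, 2.71], [-3.12, 3.12]. Speed limits (rad/s): [2.57, 2.57, 3.14, 3.14, 3.14, 3.14].

### API

Orientations are given as a unit quaternion [x, y, z, w].
In Python, from rig import manip, grab_frame, camera_info, sign_off gives the robot as it stands.
- The arm moves only by the shell command python3 -m creep 'ROWS' [FORCE]. ROWS is JSON, a list of rows, each an object of numbers: "fingers": the closure, from -1 (fully open) to 1 (shut); "x", "y", "z": the shift along the tool's x, y, z as a fraction of full scale; "twist": the turn about the tool's z as a fraction of full scale. In form: [{"fingers": .., "x": .., "y": .., "z": .., "twist": ..}, ...]. A call has 1 to 8 rows; each row is the pose to reach, as a shift and turn from the pose commanded when the call began, along the tool's axes at that moment; what a row does not reach only later rows make up. Full scale, the value 1, is 0.5 m for a shift and 2 rad for a turn. A row lasts 1/10 s, in which the tool goes at most 50 mm and 8.59 degrees, less where a joint would pass 70% of its speed; a pose out of reach is approached as far as the arm can. A call with a number of a shift or a turn outside -1 to 1 is refused whole. A call with a gripper value outside its range is refused whole. The fingers move at their own pace and stop on an object; FORCE is the grip in N (left out, the last holds). Time passes only in rows, so rows that repeat a pose let the fingers close. It gives the time, the measured TCP pose, the force, the opening and the grip force at its end, in the units of the state.
- manip.read_state(): the state, without advancing time (a new reading comes with each control period).
- grab_frame(name): name is "scene" or "side" or "wrist"; returns (picture, depth): 480x640x3 uint8, red, green, blue; 480x640 float32, m along the optical axis (not along the pixel's ray), 0 where there is no reading.
- camera_info(name): a dict with "fov_y" (degrees; the focal length in pixels is half the picture's height over the tangent of half this angle, whatever the lens; pixels are square), "cx", "cy" (the principal point, pixels), "k1" (the pictures are not rectified: a ray, as slopes to the right and down, at radius r is drawn at 1 + k1 r^2 times it, then the intrinsics apply), "world_from_camera" (4x4, takes a point from camera to world coordinates). Camera axes: x right, y up, looking along -z (the intrinsics and any distortion apply to the point x, -y, -z); pixel columns grow to the right and rows downward; lengths in m; the calibration is good to about 2 mm. A picture is of the moment at which its call begins: read the wrist's pose just before it. camera_info takes no time and is no camera call; for the wrist camera it gives the pose at the moment of the call.
- sign_off(): hands the job in; it is judged then, once.
The state is a dict: "clock": time; "joint_pos": joint angles; "qvel": joint speeds; "joint_efforts": joint torques, N m; "position": TCP position; "eef_rot": TCP orientation; "force": force on the tool from outside, world axes, zero at the start; "wrist_torque": the same for the moment, N m; "gripper_width": finger opening in m; "grasp_force": force on a finger pad.
Only numpy, scipy, OpenCV 4.12 (cv2) and the standard library are available. Lean on these libraries where they do the work, as an engineer would, in place of code of your own. Each camera call takes 0.05 s, during which the arm holds its last target. There are 200 camera calls.

### The job

Mount the loose pump in the sloped test jig, ready for its pressure test: with its white plastic inlet end press the blue sprung carriage down the slope, swing the brass outlet end down in front of the brass block below the gauge, and slide the pump up until the outlet is fully home in the block's bore. The pump must lie flat along the beam, terminals on top, kept in place by the carriage when you let go; do not ram it against the jig, and leave the other things on the bench where they are.

Things in the scene. Friction and masses are not known exactly. Their poses are not given: they have to be found in the camera images.
- pump: Loose vibration pump, 0.42 kg (+-20 %), lying on its bracket. Origin: underside of the bracket, under the long axis; z up (two terminal blades on top, to z = 56 mm), y along the pump from brass outlet (-y) to white inlet (+y). Coil in its steel bracket: x -22 to 22, y -19 to 33, z 0 to 46 mm; grasp it across x (44 mm). Axis at z = 23. Centre of mass about y = 5 mm
- outlet_tip (a point): Tip of the pump's brass outlet, on its axis: pump frame (0, -63.5, 23) mm. The outlet is 44 mm long; its radius is 10.5 mm at the coil, 8 mm at y = -49, 5 mm at the tip
- inlet_tip (a point): Tip of the pump's white plastic inlet, on its axis: pump frame (0, 63.5, 23) mm. The inlet is 30 mm long; its radius is 10.5 mm at the coil, 9.5 mm at y = 49, 4 mm at the tip
- bed: Sloped beam of the fixed test jig. Origin on its top face, 92 mm above the worktop, near where a mounted pump's origin lies; y down the slope (26 degrees), z square to the beam, x level. A mounted pump's axes are parallel to these and its x and z here are 0. Beam x -15 to 15, y -96 to 118 mm; fingers may reach past its sides. Spring housing at the low end: y 95 to 127, up to z = 38 mm
- inlet_face (a point): Centre of the blue carriage's face on which the inlet tip bears; bed frame (0, 54.5, 23) mm when free; moves with the carriage. The face plate reaches 12 mm above the axis. Two cheeks, 21 mm apart, stand 13 mm up the slope from it; straight from 14 mm below to 10 mm above the axis, then splayed, to 16 mm above; open on top
- carriage (a joint): Travel of the carriage down the slope, m: 0 free, 0.031 at its stop. A weak spring (2.8 N at 0, 4 N at the stop) keeps the pump from slipping but does not drive it home. Outlet end raised 16 degrees, pump clears the block. Only pressed by the inlet tip to its stop, or at most 3 mm short of it, is there surely room to swing the outlet down before the bore; then slide the pump up till it bottoms
- valve (a joint): Check valve in the bore of the brass outlet block, m: 0 shut, 0.0035 full open when the outlet bottoms (1.2 N friction). The block, 40 mm wide, up to z = 36.4, is clamped on the beam; its lower face lies at bed y = -46 to -58 mm, differing each time, not given: feel for it. Bore in that face: 18 mm wide, 12 deep, axis x = 0, z = 23. 53 mm gauge centred 69 mm up-slope of the face, z = 70
- solenoid_valve: Bystander: solenoid valve with a black coil on a brass body, 46x48x58 mm, origin under its centre
- pliers: Bystander: combination pliers with red handles lying flat, 53x167x12 mm, origin under their centre
- milk_jug: Bystander: black milk container, 71x114x88 mm, origin under its centre
- tape_roll: Bystander: roll of black tape lying flat, 58x56x19 mm, origin under its centre

How it is judged:
By the outcome, as a careful person would: the job done as asked, in the order asked, and still so for the second after the job is handed in, with the robot touching nothing.
It also fails if it takes over 42 s, if anything falls off the work surface, if the arm or the gripper's body presses on something with over 40 N, if the wrist force passes 120 N, or if a joint passes its speed limit or range.

## Working session

There is one attempt and no reset: what is moved stays moved. The work goes in short steps, Python scripts to look and compute and a shell command to move; the robot and the scene stay as the last step left them, time stands still between calls to the robot, and variables do not carry over. Pictures are saved under pics/ and viewed, at most 10 in all, crops included, and the job is handed in when it is done.

```bash
ls; mkdir -p pics
python3 - <<'E'
from rig import manip, grab_frame, camera_info
import cv2,numpy as np
print(manip.read_state(), manip.tcp_to_grasp)
for n in("scene","side"):
    p,d=grab_frame(n); cv2.imwrite(f"pics/{n}0.png",p[:,:,::-1]); np.save(f"pics/{n}0.npy",d); print(n,camera_info(n))
E
```

```text
pics
{'clock': 0.0, 'joint_pos': array([ 1.08019293e+00,  2.59301541e-01,  1.53607261e+00, -7.84261755e-06,
        1.34801669e+00, -2.02839459e-01]), 'qvel': array([-0.00262174,  0.00023108,  0.00044009, -0.00161157,  0.00025641,
       -0.00084133]), 'joint_efforts': array([-1.31356483e-04, -4.37300885e+01, -2.83999515e+01,  7.17044156e-02,
        4.12753271e-02, -1.26665509e-04]), 'position': array([0.15580919, 0.52684701, 0.19194428]), 'eef_rot': array([ 1.43385125e-01,  9.89666559e-01, -8.46889448e-04, -3.01930421e-04]), 'force': array([1.38705176, 0.27724967, 0.0519416 ]), 'wrist_torque': array([ 0.06421658,  0.01548777, -0.01883083]), 'grasp_force': 0.0, 'gripper_width': 0.09274386399431699} -0.0188
scene {'fov_y': 56.900505043256445, 'cx': 324.2715996187999, 'cy': 243.76017118716115, 'k1': -0.011077523054765923, 'world_from_camera': array([[ 0.64158568,  0.44391562, -0.62554516, -0.07928711],
       [-0.7670174 ,  0.37896468, -0.51775485, -0.44456293],
       [ 0.00722006,  0.81198811,  0.58362931,  0.71025268],
       [ 0.        ,  0.        ,  0.        ,  1.        ]])}
side {'fov_y': 42.544128150795956, 'cx': 320.45686498505785, 'cy': 243.79348487582467, 'k1': -0.20368347155149516, 'world_from_camera': array([[-0.99299006,  0.06434987, -0.09914551,  0.41748286],
       [-0.11727454, -0.43174436,  0.89433969,  1.42431698],
       [ 0.01474513,  0.89969767,  0.43626446,  0.75726182],
       [ 0.        ,  0.        ,  0.        ,  1.        ]])}
```

View pics/scene0.png

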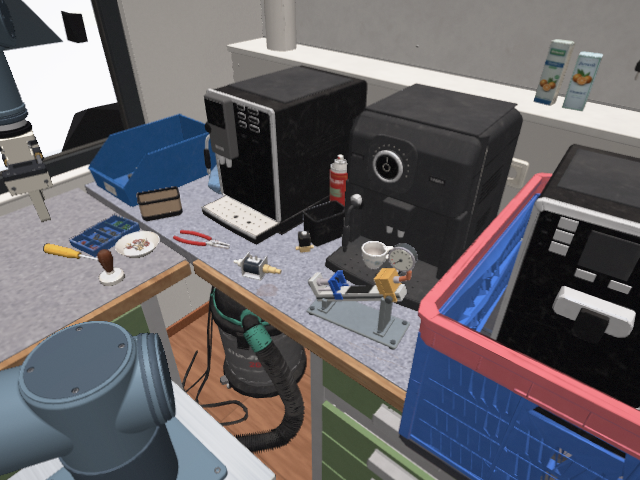

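View pics/side0.png

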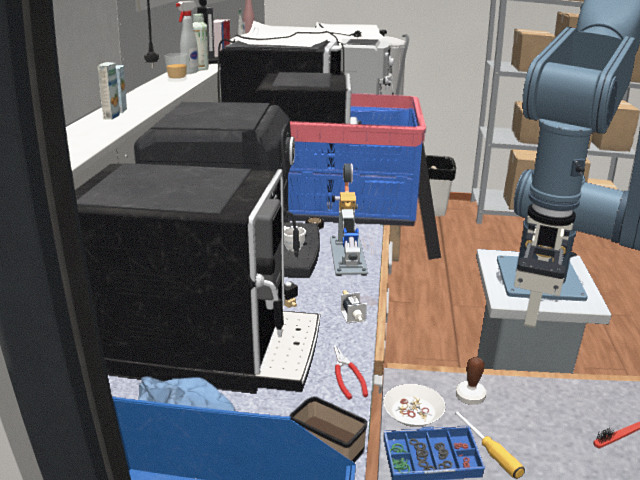

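The scene view shows the pump at about (257,265) and the jig at about (360,290), with its gauge at (403,260). The side view has the pump at (352,306) and the jig at (349,240). The jig slopes down towards +y. I'll measure both with depth and zoomed crops.

```bash
cat > h.py <<'E'
import numpy as np,cv2
from rig import camera_info
def K(n):
    c=camera_info(n); f=240/np.tan(np.radians(c['fov_y'])/2); return c,f
def slopes(n,uv):
    c,f=K(n); uv=np.atleast_2d(np.asarray(uv,float)); d=(uv-[c['cx'],c['cy']])/f; s=d.copy()
    for _ in range(20): s=d/(1+c['k1']*(s**2).sum(1,keepdims=True))
    return c['world_from_camera'],s
def ray(n,uv):
    T,s=slopes(n,uv); v=np.c_[s[:,0],-s[:,1],-np.ones(len(s))]@T[:3,:3].T; return T[:3,3],v
def pts(n,uv,dep):
    o,v=ray(n,uv); return o+v*np.asarray(dep)[:,None]
def cloud(n,d,x0,x1,y0,y1):
    v,u=np.mgrid[y0:y1,x0:x1]; u=u.ravel();v=v.ravel(); dd=d[v,u]; k=dd>0
    return np.c_[u,v][k],pts(n,np.c_[u,v][k],dd[k])
def onplane(n,uv,z):
    o,v=ray(n,uv); return o+v*((z-o[2])/v[:,2])[:,None]
def proj(n,P):
    c,f=K(n); T=np.linalg.inv(c['world_from_camera']); q=np.atleast_2d(P)@T[:3,:3].T+T[:3,3]
    s=np.c_[q[:,0],-q[:,1]]/-q[:,2:]; s=s*(1+c['k1']*(s**2).sum(1,keepdims=True)); return s*f+[c['cx'],c['cy']]
E
python3 - <<'E'
from h import *
a=cv2.imread("pics/scene0.png"); b=cv2.imread("pics/side0.png")
r=lambda i,x,y,w,h,k: cv2.resize(i[y:y+h,x:x+w],None,fx=k,fy=k,interpolation=cv2.INTER_CUBIC)
o=np.zeros((600,800,3),np.uint8)
t=r(a,225,235,80,60,5); o[:300,:400]=t; t=r(b,320,150,80,60,5);o[:300,400:]=r(b,310,280,80,60,5)
o[300:,:500]=r(a,300,240,125,75,4)[:300]; o[300:,500:]=r(b,315,160,75,75,4) 
o=o; cv2.imwrite("pics/c1.png",o)
for n,(x0,x1,y0,y1) in {"scene":(235,285,248,285),"side":(338,370,285,325)}.items():
    d=np.load(f"pics/{n}0.npy"); uv,P=cloud(n,d,x0,x1,y0,y1); k=P[:,2]>.012
    print(n,k.sum(),P[k].mean(0),P[k].min(0),P[k].max(0), 'table z',np.median(P[~k,2]))
    q=P[k][:,:2]; print(cv2.minAreaRect((q*1000).astype(np.float32)))
E
```

```text
scene 556 [0.46993878 0.22671036 0.03265777] [0.44232795 0.17078846 0.01207565] [0.50609378 0.28740489 0.05539304] table z -2.8775168228467596e-05
((476.263671875, 229.4550323486328), (48.550479888916016, 124.05845642089844), 21.14335060119629)
side 568 [0.47226495 0.24816614 0.03584601] [0.44277076 0.16984215 0.01203788] [0.5020962  0.29552811 0.06055176] table z 0.0025716368209706686
((475.11468505859375, 232.26486206054688), (45.397674560546875, 132.031982421875), 20.874935150146484)
```

View pics/c1.png

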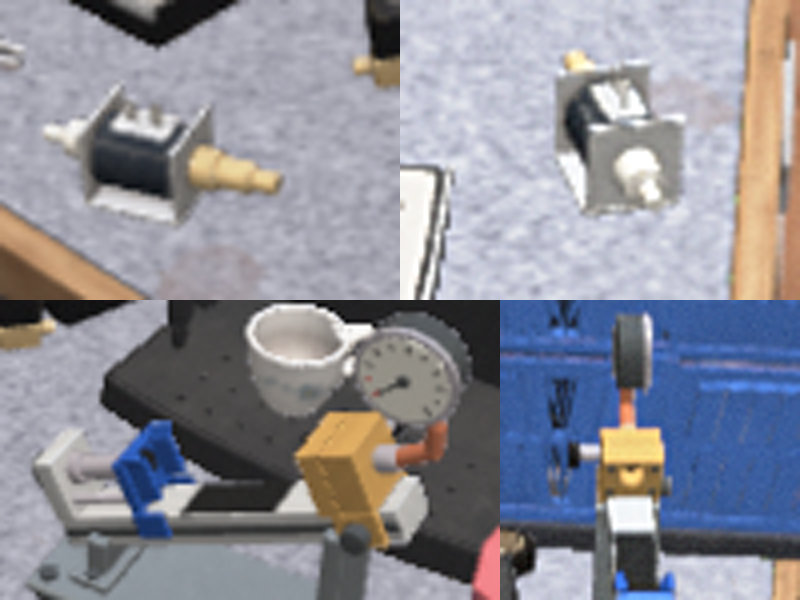

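The crops show the white inlet towards +y (scene ~(234,261)), the brass tip at scene ~(281,271), terminals up, and the blue carriage at the low end of the jig. Next I'll measure the axes and clearances.

Run:
```python
from h import *
np.set_printoptions(precision=4,suppress=True)
a=cv2.imread("pics/scene0.png"); b=cv2.imread("pics/side0.png")
# pump tips: ray intersection scene/side
def tri(u1,u2):
    o1,v1=ray("scene",u1);o2,v2=ray("side",u2);v1=v1[0];v2=v2[0]
    A=np.c_[v1,-v2];s=np.linalg.lstsq(A,o2-o1,rcond=None)[0];p,q=o1+s[0]*v1,o2+s[1]*v2
    return (p+q)/2,np.linalg.norm(p-q)
print("outlet plane",onplane("scene",[[280.5,271.5]],.023),onplane("side",[[344.5,291.5]],.023))
print("inlet plane",onplane("scene",[[234.5,261]],.023),onplane("side",[[360,318]],.023))
C={}
for n,im,(x0,x1,y0,y1) in (("scene",a,(300,425,235,330)),("side",b,(325,375,160,275))):
    d=np.load(f"pics/{n}0.npy"); uv,P=cloud(n,d,x0,x1,y0,y1); h=cv2.cvtColor(im,cv2.COLOR_BGR2HSV)[uv[:,1],uv[:,0]].astype(int)
    ok=(P[:,0]>.3)&(P[:,0]<.7)&(P[:,1]>-.35)&(P[:,1]<.15)&(P[:,2]>.02)&(P[:,2]<.3)
    for nm,lo,hi in (("orange",(12,120,120),(28,256,256)),("blue",(105,140,60),(130,256,256))):
        k=ok&((h>=lo)&(h<=hi)).all(1); Q=P[k]
        if k.sum()>5: print(n,nm,k.sum(),"mean",Q.mean(0),"min",np.percentile(Q,3,0),"max",np.percentile(Q,97,0))
    k=ok&(h[:,1]<60)&(P[:,2]>.03); Q=P[k]; np.save(f"pics/{n}_grey.npy",np.c_[uv[k],Q]); print(n,"grey",len(Q))
d=np.load("pics/scene0.npy"); uv,P=cloud("scene",d,180,460,60,330)
for nm,c in (("pump",(.476,.231)),("jig",(.45,0.))):
    for z in (.1,.15,.2,.3):
        k=(abs(P[:,1]-c[1])<.15)&(P[:,2]>z-.03)&(P[:,2]<z+.03)&(P[:,0]>.45)
        print(nm,z,k.sum(),np.percentile(P[k,0],[1,5]) if k.sum() else '')
```

```text
outlet plane [[0.4988 0.172  0.023 ]] [[0.4979 0.167  0.023 ]]
inlet plane [[0.4536 0.2893 0.023 ]] [[0.4545 0.2775 0.023 ]]
scene orange 491 mean [ 0.5085 -0.1174  0.1448] min [ 0.4966 -0.1391  0.1187] max [ 0.5342 -0.0952  0.1616]
scene blue 279 mean [ 0.4958 -0.0056  0.0871] min [ 0.4805 -0.0225  0.0624] max [0.5159 0.0083 0.1071]
scene grey 4938
side orange 161 mean [ 0.5172 -0.1031  0.1453] min [ 0.4984 -0.1157  0.1243] max [ 0.5357 -0.0899  0.1638]
side blue 1977 mean [ 0.5158 -0.2621  0.1215] min [ 0.4524 -0.2864  0.0351] max [0.5934 0.0055 0.2006]
side grey 990
pump 0.1 2577 [0.6203 0.6233]
pump 0.15 2274 [0.6202 0.623 ]
pump 0.2 2377 [0.6204 0.623 ]
pump 0.3 3281 [0.6205 0.6229]
jig 0.1 3626 [0.4797 0.4868]
jig 0.15 2684 [0.4963 0.4992]
jig 0.2 2018 [0.5073 0.5091]
jig 0.3 2962 [0.6459 0.6475]
```

```bash
python3 -m creep '[{"fingers":-1,"x":-0.795,"y":-0.404,"z":0,"twist":0.461},{"fingers":-1,"x":-0.795,"y":-0.404,"z":0,"twist":0.461},{"fingers":-1,"x":-0.795,"y":-0.404,"z":0,"twist":0.461},{"fingers":-1,"x":-0.795,"y":-0.404,"z":0,"twist":0.461},{"fingers":-1,"x":-0.795,"y":-0.404,"z":0,"twist":0.461},{"fingers":-1,"x":-0.795,"y":-0.404,"z":0,"twist":0.461},{"fingers":-1,"x":-0.795,"y":-0.404,"z":0,"twist":0.461},{"fingers":-1,"x":-0.795,"y":-0.404,"z":0,"twist":0.461}]'
cat >> h.py <<'E'
def rem(tx,ty,yaw):
    "remaining rows values to reach TCP x,y and tool-y heading (deg, mod 180)"
    from rig import manip
    from scipy.spatial.transform import Rotation as R
    s=manip.read_state(); M=R.from_quat(s['eef_rot']).as_matrix()
    d=np.array([tx,ty,s['position'][2]])-s['position']; a=np.degrees(np.arctan2(M[1,1],M[0,1]))
    e=(yaw-a+90)%180-90
    return dict(pos=s['position'].round(4),head=a.round(2),tool=(M.T@d/.5).round(3),twist=(-np.radians(e)/2).round(4),down=M[2].round(3),clock=s['clock'],F=s['force'].round(2),w=s['gripper_width'],g=s['grasp_force'])
E
python3 - <<'E'
from h import *
print(rem(.480,.221,20.8)); print(camera_info("wrist"))
E
```

```text
clock: 0.9
position: [0.4476, 0.2507, 0.1926]
eef_rot: [0.569, 0.822, -0.0, -0.0]
force: [0.4, 0.1, -0.2]
gripper_width: 0.093
grasp_force: 0.0
{'pos': array([0.4476, 0.2507, 0.1926]), 'head': np.float64(20.63), 'tool': array([-0.078,  0.04 , -0.   ]), 'twist': np.float64(-0.0015), 'down': array([ 0., -0., -1.]), 'clock': 0.9, 'F': array([ 0.38,  0.13, -0.23]), 'w': 0.09299487716416388, 'g': 0.0}
{'fov_y': 64.55470890964881, 'cx': 316.36805973395025, 'cy': 236.00833924098717, 'k1': 0.0260199403237938, 'world_from_camera': array([[ 9.35770533e-01, -3.40508904e-01, -9.15816340e-02,
         4.22565873e-01],
       [ 3.52609463e-01,  9.03453507e-01,  2.43799769e-01,
         3.19408173e-01],
       [-2.76243781e-04, -2.60433191e-01,  9.65491832e-01,
         3.84382923e-01],
       [ 0.00000000e+00,  0.00000000e+00,  0.00000000e+00,
         1.00000000e+00]])}
```

```bash
python3 -m creep '[{"fingers":-1,"x":-0.078,"y":0.04,"z":0,"twist":0},{"fingers":-1,"x":-0.078,"y":0.04,"z":0,"twist":0},{"fingers":-1,"x":-0.078,"y":0.04,"z":0,"twist":0}]'
python3 - <<'E'
from h import *
from rig import grab_frame
print(rem(.480,.221,20.8))
p,d=grab_frame("wrist"); cv2.imwrite("pics/w1.png",p[:,:,::-1]); np.save("pics/w1.npy",d)
uv,P=cloud("wrist",d,0,640,0,480)
k=(P[:,2]>.013)&(P[:,2]<.075)&(np.hypot(P[:,0]-.4765,P[:,1]-.2305)<.085); Q=P[k]
print(k.sum(),cv2.minAreaRect((Q[:,:2]*1000).astype(np.float32)),Q[:,2].max())
for lo,hi in((.0135,.03),(.04,.05)):
    q=Q[(Q[:,2]>lo)&(Q[:,2]<hi)]; print(lo,len(q),cv2.minAreaRect((q[:,:2]*1000).astype(np.float32)))
T=np.array([-.355,.935]);c=np.array([.4765,.2305]);s=(Q[:,:2]-c)@T; n=(Q[:,:2]-c)@np.array([.935,.355])
print("along",s.min(),s.max(),"across",n.min(),n.max())
for a,b in((-.07,-.03),(.035,.07)):
    m=(s>a)&(s<b); print("end centre offset",a,np.median(n[m]),n[m].min(),n[m].max())
print(proj("wrist",[[.4765,.2305,.05]]))
E
```

```text
clock: 1.2
position: [0.4791, 0.2222, 0.192]
eef_rot: [0.57, 0.822, -0.001, -0.001]
force: [-0.6, 0.1, -0.5]
gripper_width: 0.093
grasp_force: 0.0
{'pos': array([0.4791, 0.2222, 0.192 ]), 'head': np.float64(20.53), 'tool': array([-0.003,  0.001, -0.   ]), 'twist': np.float64(-0.0023), 'down': array([ 0.001, -0.002, -1.   ]), 'clock': 1.2, 'F': array([-0.57,  0.08, -0.46]), 'w': 0.09295300315823335, 'g': 0.0}
3746 ((475.7065734863281, 233.34347534179688), (43.773895263671875, 127.51521301269531), 21.080703735351562) 0.057319775515066285
0.0135 758 ((475.8453063964844, 233.36688232421875), (43.76640701293945, 127.5129623413086), 20.609418869018555)
0.04 1404 ((473.2700500488281, 240.1324920654297), (43.47625732421875, 53.04814910888672), 21.550874710083008)
along -0.06084164478427929 0.06668914738439706 across -0.021676555443899313 0.022246090982705868
end centre offset -0.07 0.0011721935942442154 -0.00671823723203632 0.008109945428468136
end centre offset 0.035 0.0003762401808030853 -0.021676555443899313 0.02179241310595446
[[316.66746823 209.42839246]]
```

View pics/w1.png

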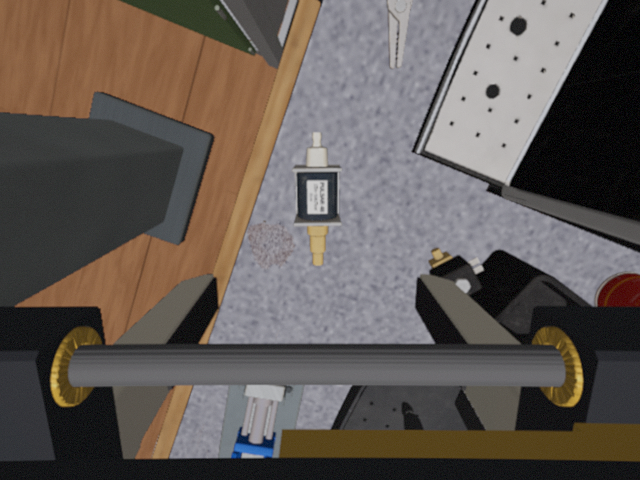

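The wrist view shows the pump at (317,210), upright with its inlet up the picture. The depth rectangle of 44 x 127.5 mm matches the given size. Centre is (0.4758, 0.2333) and yaw is 21°. I'll grasp it at pump y ≈ -10.

```bash
python3 -m creep '[{"fingers":-1,"x":0.003,"y":0.002,"z":0.09,"twist":-0.004},{"fingers":-1,"x":0.003,"y":0.002,"z":0.18,"twist":-0.004},{"fingers":-1,"x":0.003,"y":0.002,"z":0.27,"twist":-0.004},{"fingers":-1,"x":0.003,"y":0.002,"z":0.33,"twist":-0.004},{"fingers":-1,"x":0.003,"y":0.002,"z":0.368,"twist":-0.004},{"fingers":-1,"x":0.003,"y":0.002,"z":0.368,"twist":-0.004},{"fingers":0.2,"x":0.003,"y":0.002,"z":0.368,"twist":-0.004},{"fingers":0.2,"x":0.003,"y":0.002,"z":0.368,"twist":-0.004}]' 8
python3 -c "
from h import *
print(rem(.4794,.2240,21.0))"
```

```text
clock: 2.05
position: [0.4802, 0.2257, 0.0103]
eef_rot: [0.565, 0.825, 0.001, 0.001]
force: [-0.6, -0.5, 0.2]
gripper_width: 0.0816
grasp_force: 0.0
{'pos': array([0.4802, 0.2257, 0.0103]), 'head': np.float64(21.21), 'tool': array([-0.003, -0.003, -0.   ]), 'twist': np.float64(0.0018), 'down': array([-0.   ,  0.003, -1.   ]), 'clock': 2.05, 'F': array([-0.59, -0.46,  0.16]), 'w': 0.08163835032687752, 'g': 0.0}
```

```bash
python3 -m creep '[{"fingers":1,"x":-0.002,"y":-0.002,"z":0,"twist":0},{"fingers":1,"x":-0.002,"y":-0.002,"z":0,"twist":0},{"fingers":1,"x":-0.002,"y":-0.002,"z":0,"twist":0},{"fingers":1,"x":-0.002,"y":-0.002,"z":0,"twist":0},{"fingers":1,"x":-0.002,"y":-0.002,"z":0,"twist":0},{"fingers":1,"x":-0.002,"y":-0.002,"z":0,"twist":0}]' 8
python3 -c "
from h import *
print(rem(.4794,.2240,21.0))"
```

```text
clock: 2.65
position: [0.479, 0.2234, 0.0089]
eef_rot: [0.565, 0.825, 0.0, 0.0]
force: [-0.7, -0.0, 1.9]
gripper_width: 0.0439
grasp_force: 8.0
{'pos': array([0.479 , 0.2234, 0.0089]), 'head': np.float64(21.14), 'tool': array([0.001, 0.001, 0.   ]), 'twist': np.float64(0.0012), 'down': array([-0.,  0., -1.]), 'clock': 2.65, 'F': array([-0.67, -0.  ,  1.9 ]), 'w': 0.0438512329004541, 'g': 8.000240921974182}
```

```bash
python3 -m creep '[{"fingers":1,"x":0,"y":0,"z":-0.01,"twist":0},{"fingers":1,"x":0,"y":0,"z":-0.02,"twist":0},{"fingers":1,"x":0,"y":0,"z":-0.03,"twist":0},{"fingers":1,"x":0,"y":0,"z":-0.04,"twist":0},{"fingers":1,"x":0,"y":0,"z":-0.05,"twist":0},{"fingers":1,"x":0,"y":0,"z":-0.056,"twist":0},{"fingers":1,"x":0,"y":0,"z":-0.056,"twist":0}]' 5
cat >> h.py <<'E'
def pitch(tag,hx,hy,head,save=True):
    "pump long-axis profile from side+wrist depth about the grasp point: axis dir = head+90deg"
    from rig import grab_frame
    e=np.radians(head+90); t=np.array([np.cos(e),np.sin(e)]); nn=np.array([np.sin(e),-np.cos(e)])
    for n in ("wrist","side","scene"):
        p,d=grab_frame(n); cv2.imwrite(f"pics/{n}_{tag}.png",p[:,:,::-1]); np.save(f"pics/{n}_{tag}.npy",d)
E
python3 - <<'E'
from h import *
r=rem(.4794,.2240,21.0); print(r)
pitch("p1",0,0,21)
a=cv2.imread("pics/side_p1.png"); b=cv2.imread("pics/scene_p1.png"); w=cv2.imread("pics/wrist_p1.png")
o=np.zeros((600,800,3),np.uint8)
o[:300,:400]=cv2.resize(a[270:330,310:390],(400,300)); o[:300,400:]=cv2.resize(b[230:290,220:300],(400,300)); o[300:,:400]=cv2.resize(w,(400,300))
cv2.imwrite("pics/c2.png",o)
E
```

```text
clock: 3.35
position: [0.4793, 0.2236, 0.0374]
eef_rot: [0.565, 0.825, 0.0, 0.0]
force: [0.6, -0.3, -4.1]
gripper_width: 0.0438
grasp_force: 5.0
{'pos': array([0.4793, 0.2236, 0.0374]), 'head': np.float64(21.14), 'tool': array([0.001, 0.   , 0.   ]), 'twist': np.float64(0.0012), 'down': array([-0.   ,  0.001, -1.   ]), 'clock': 3.35, 'F': array([ 0.57, -0.27, -4.1 ]), 'w': 0.04383992046961212, 'g': 4.998793378472328}
```

View pics/c2.png

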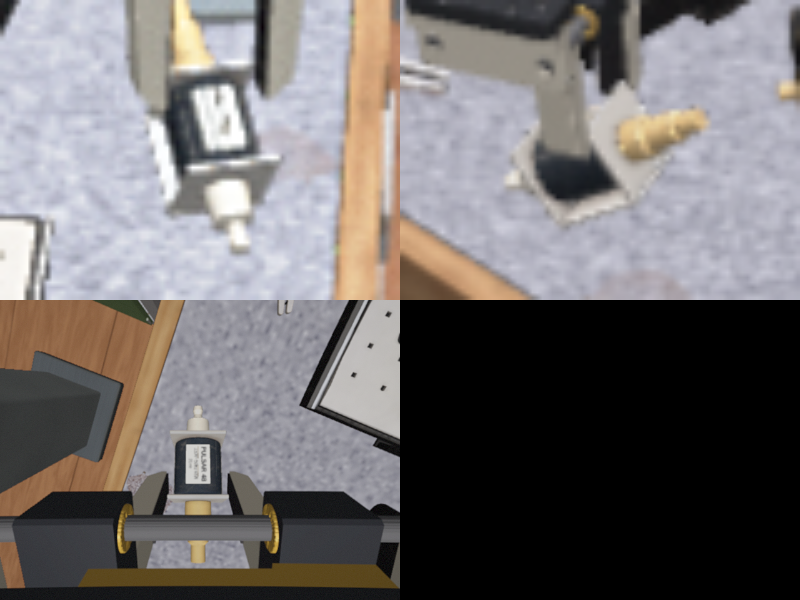

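The pump has pitched up in the grip with its outlet raised; the inlet tip is at wrist pixel ~(316,172). Now I'll lock the grip and measure the pitch from depth.

```bash
cat >> h.py <<'E'
def prof(tag,G,head,z0=-.01):
    "pump profile in wrist depth: column near mid plane, coords (along tool x, up) relative to G"
    d=np.load(f"pics/wrist_{tag}.npy"); uv,P=cloud("wrist",d,200,440,100,480)
    e=np.radians(head+90); t=np.array([np.cos(e),np.sin(e)]); n=np.array([np.sin(e),-np.cos(e)])
    r=P-G; s=r[:,:2]@t; a=r[:,:2]@n
    k=(abs(a)<.03)&(abs(s)<.09)&(r[:,2]<.07); return uv[k],s[k],a[k],r[k,2]
E
python3 - <<'E'
from h import *
from rig import manip
G=manip.read_state()['position']+[0,0,.0188]; print(G)
uv,s,a,z=prof("p1",G,21.1)
im=cv2.imread("pics/wrist_p1.png")
for v in range(150,470,10):
    m=(uv[:,1]==v)&(abs(a)<.012)&(z+G[2]>.006)
    if m.sum()>2: print(v,m.sum(),*np.round(1000*np.array([np.median(s[m]),np.median(z[m]),z[m].max(),a[m].min(),a[m].max()]),1))
E
```

```text
[0.47872197 0.22340651 0.05540354]
170 12 53.5 -40.2 -38.2 -2.8 3.9
180 15 48.3 -37.4 -36.0 -3.4 4.5
190 28 44.1 -28.3 -26.7 -6.4 8.2
200 35 39.3 -24.9 -22.5 -8.6 9.8
210 50 37.4 -7.4 -6.3 -11.9 11.7
220 48 31.5 -12.0 -7.9 -12.0 11.7
230 48 27.7 -6.7 -4.8 -11.9 11.5
240 49 23.7 -2.8 10.4 -11.7 11.9
250 49 19.5 -0.2 6.4 -11.6 11.8
260 49 15.3 2.4 3.7 -11.4 11.8
270 50 11.2 4.8 17.7 -11.9 11.7
280 50 7.3 7.5 15.0 -11.8 11.6
290 49 3.3 9.9 11.7 -11.7 12.0
300 50 -1.1 11.4 13.3 -11.6 11.8
310 51 -6.4 10.7 12.9 -11.6 12.0
320 50 -13.6 6.7 8.0 -11.8 11.7
330 42 -17.0 10.4 12.0 -9.1 10.9
340 42 -21.0 12.4 14.0 -9.0 10.9
390 25 -41.3 21.6 22.8 -4.9 6.3
400 24 -45.7 22.9 24.5 -4.4 6.4
410 24 -49.4 24.9 26.8 -4.5 6.3
420 20 -53.0 26.9 28.0 -3.4 5.3
```

```bash
python3 -m creep '[{"fingers":1,"x":0,"y":0,"z":0,"twist":0},{"fingers":1,"x":0,"y":0,"z":0,"twist":0}]' 30
```

```text
clock: 3.7
position: [0.4787, 0.2234, 0.0365]
eef_rot: [0.565, 0.825, -0.0, -0.0]
force: [-0.1, -0.1, -4.6]
gripper_width: 0.0438
grasp_force: 30.0
```

```bash
python3 -m creep '[{"fingers":1,"x":0,"y":0,"z":-0.006,"twist":0},{"fingers":1,"x":0,"y":0,"z":-0.006,"twist":0},{"fingers":1,"x":0,"y":0,"z":-0.006,"twist":0},{"fingers":1,"x":0,"y":0,"z":-0.006,"twist":0}]' 3
cat >> h.py <<'E'
def pit(tag,head):
    from rig import manip,grab_frame
    G=manip.read_state()['position']+[0,0,.0188]
    p,d=grab_frame("wrist"); cv2.imwrite(f"pics/wrist_{tag}.png",p[:,:,::-1]); np.save(f"pics/wrist_{tag}.npy",d)
    uv,s,a,z=prof(tag,G,head); k=(abs(a)<.010)&(G[2]+z>.004)
    for v in range(140,470,14):
        m=k&(abs(uv[:,1]-v)<2)
        if m.sum()>4: print(v,*np.round(1000*np.array([np.median(s[m]),np.median(z[m]),np.median(a[m])]),1))
    return G
E
python3 - <<'E'
from h import *
print(rem(.4794,.2240,21.0)); print(pit("p2",21.1))
E
```

```text
clock: 4.1
position: [0.4791, 0.2234, 0.0399]
eef_rot: [0.565, 0.825, 0.0, 0.0]
force: [0.5, -1.0, -4.2]
gripper_width: 0.0437
grasp_force: 3.0
{'pos': array([0.4791, 0.2234, 0.0399]), 'head': np.float64(21.14), 'tool': array([0.001, 0.001, 0.   ]), 'twist': np.float64(0.0013), 'down': array([-0.,  0., -1.]), 'clock': 4.1, 'F': array([ 0.48, -1.05, -4.21]), 'w': 0.04371195408670329, 'g': 2.9812461510300636}
182 45.4 -51.6 -0.3
196 39.0 -39.9 0.0
210 35.2 -18.8 0.1
224 27.9 -18.3 -0.2
238 22.1 -12.1 0.1
252 16.1 -7.4 0.1
266 10.4 -2.8 -0.1
280 4.9 1.6 0.2
294 -1.0 4.8 0.2
308 -4.4 12.8 -0.3
322 -16.0 4.5 0.2
336 -21.0 8.9 0.2
392 -43.2 20.7 1.2
406 -47.6 24.5 1.1
[0.47905307 0.22342659 0.0586596 ]
```

```bash
python3 -m creep '[{"fingers":1,"x":0,"y":0,"z":0,"twist":0}]' 3
python3 - <<'E'
from h import *
print(pit("p3",21.1))
E
```

```text
clock: 4.25
position: [0.479, 0.2234, 0.0398]
eef_rot: [0.565, 0.825, 0.0, 0.0]
force: [0.3, -0.4, -3.2]
gripper_width: 0.0437
grasp_force: 3.0
182 45.5 -51.2 -0.0
196 39.0 -39.8 0.0
210 35.2 -18.8 0.1
224 27.8 -18.3 0.1
238 22.1 -12.2 0.1
252 16.1 -7.6 0.1
266 10.4 -3.0 -0.1
280 4.9 1.6 0.2
294 -1.1 4.8 0.2
308 -4.3 12.8 -0.0
322 -15.8 4.3 0.2
336 -21.0 8.7 0.2
392 -43.1 20.6 1.2
406 -47.8 24.2 1.1
[0.47904663 0.22341421 0.05863955]
```

```bash
python3 -m creep '[{"fingers":1,"x":0,"y":0,"z":-0.004,"twist":0},{"fingers":1,"x":0,"y":0,"z":-0.008,"twist":0},{"fingers":1,"x":0,"y":0,"z":-0.008,"twist":0},{"fingers":1,"x":0,"y":0,"z":-0.008,"twist":0}]' 3
python3 -m creep '[{"fingers":1,"x":0,"y":0,"z":0,"twist":0},{"fingers":1,"x":0,"y":0,"z":0,"twist":0},{"fingers":1,"x":0,"y":0,"z":-0.05,"twist":0},{"fingers":1,"x":0,"y":0,"z":-0.14,"twist":0},{"fingers":1,"x":0,"y":0,"z":-0.23,"twist":0},{"fingers":1,"x":0,"y":0,"z":-0.32,"twist":0},{"fingers":1,"x":0,"y":0,"z":-0.4,"twist":0},{"fingers":1,"x":0,"y":0,"z":-0.4,"twist":0}]' 25
python3 - <<'E'
from h import *
print(pit("p4",21.1)); print(rem(.52,-.06,9)) 
a=cv2.imread("pics/scene0.png");
E
```

```text
clock: 4.7
position: [0.479, 0.2235, 0.0439]
eef_rot: [0.565, 0.825, 0.0, 0.0]
force: [-0.7, -1.1, -4.8]
gripper_width: 0.0438
grasp_force: 3.0
clock: 5.5
position: [0.4822, 0.2244, 0.2501]
eef_rot: [0.565, 0.825, 0.005, 0.004]
force: [1.5, 0.2, -3.8]
gripper_width: 0.043
grasp_force: 25.0
196 37.1 -56.6 -0.9
210 31.1 -43.4 -1.0
224 26.9 -26.1 -0.0
238 21.4 -19.2 -0.1
252 15.5 -13.8 -0.1
266 9.9 -8.6 -0.2
280 4.5 -3.6 -0.2
294 -1.3 0.2 -0.0
308 -4.8 7.6 0.1
322 -15.8 0.7 -0.2
336 -20.7 5.3 -0.3
392 -41.8 18.5 -0.8
406 -45.9 22.6 -0.9
[0.48218301 0.22438552 0.26886433]
{'pos': array([0.4805, 0.2239, 0.2464]), 'head': np.float64(21.15), 'tool': array([-0.558, -0.131, -0.   ]), 'twist': np.float64(0.106), 'down': array([-0.001,  0.006, -1.   ]), 'clock': 5.55, 'F': array([-0.22,  0.17, -5.59]), 'w': 0.04270480140258229, 'g': 24.993700683116913}
```

```bash
python3 -m creep '[{"fingers":1,"x":-0.08,"y":-0.022,"z":0,"twist":0.03},{"fingers":1,"x":-0.17,"y":-0.048,"z":0,"twist":0.06},{"fingers":1,"x":-0.26,"y":-0.074,"z":0,"twist":0.09},{"fingers":1,"x":-0.35,"y":-0.1,"z":0,"twist":0.106},{"fingers":1,"x":-0.44,"y":-0.125,"z":0,"twist":0.106},{"fingers":1,"x":-0.491,"y":-0.138,"z":0,"twist":0.106},{"fingers":1,"x":-0.491,"y":-0.138,"z":0,"twist":0.106},{"fingers":1,"x":-0.491,"y":-0.138,"z":0,"twist":0.106}]' 25
python3 - <<'E'
from h import *
from rig import grab_frame
print(rem(.505,-.03,9)); print(pit("j1",9)); print(camera_info("wrist")['world_from_camera'].tolist())
E
```

```text
clock: 6.35
position: [0.5018, -0.0303, 0.2413]
eef_rot: [0.65, 0.76, -0.001, -0.002]
force: [0.3, 1.2, -4.8]
gripper_width: 0.0425
grasp_force: 25.0
{'pos': array([ 0.5018, -0.0303,  0.2413]), 'head': np.float64(8.88), 'tool': array([-0.   ,  0.007, -0.   ]), 'twist': np.float64(-0.001), 'down': array([ 0.003, -0.004, -1.   ]), 'clock': 6.35, 'F': array([ 0.31,  1.2 , -4.79]), 'w': 0.04245674024608386, 'g': 24.986455142498016}
140 68.5 -183.8 0.0
154 56.3 -177.8 0.0
168 44.2 -171.6 0.1
182 46.0 -50.9 0.6
196 39.9 -38.7 0.6
210 36.1 -17.8 0.2
224 28.8 -17.3 0.2
238 22.9 -11.5 0.2
252 16.9 -7.0 -0.0
266 11.2 -2.4 -0.2
280 5.5 1.7 0.3
294 -0.5 4.8 0.3
308 -4.8 10.8 -0.1
322 -15.4 4.4 0.5
336 -20.7 8.2 0.3
392 -43.4 19.6 1.3
406 -48.0 23.3 1.3
[ 0.5017517  -0.03034384  0.26007127]
[[0.9877292081206525, -0.15169276643266588, -0.03715260471827645, 0.49176435929135215], [0.1561412553839008, 0.9541255817833684, 0.2554687506402441, 0.04249289848330075], [-0.003304510930122463, -0.25813500111095444, 0.9661032043259973, 0.4337450290138612], [0.0, 0.0, 0.0, 1.0]]
```

View pics/wrist_j1.png

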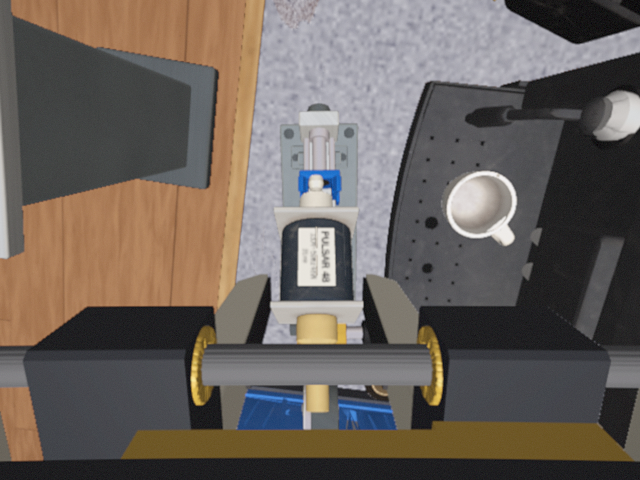

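The pump hangs straight above the jig. The blue carriage is at (320,185), the spring housing at (319,118), and the inlet tip at (316,183). I'll compute the pitch and the jig axis next.

```bash
cat > m.py <<'E'
from h import *
import json,sys
np.set_printoptions(precision=4,suppress=True)
tag="j1"; T=np.array([[0.9877292081206525,-0.15169276643266588,-0.03715260471827645,0.49176435929135215],[0.1561412553839008,0.9541255817833684,0.2554687506402441,0.04249289848330075],[-0.003304510930122463,-0.25813500111095444,0.9661032043259973,0.4337450290138612],[0,0,0,1]])
import h
c,f=K("wrist"); c=dict(c); c['world_from_camera']=T; h.K=lambda n:(c,f)
d=np.load("pics/wrist_j1.npy"); im=cv2.imread("pics/wrist_j1.png"); hsv=cv2.cvtColor(im,cv2.COLOR_BGR2HSV)
uv,P=cloud("wrist",d,200,460,80,480); H=hsv[uv[:,1],uv[:,0]].astype(int)
def rep(nm,k):
    Q=P[k]; print(nm,k.sum(),"min",np.percentile(Q,1,0),"max",np.percentile(Q,99,0),"minrect",cv2.minAreaRect((Q[:,:2]*1000).astype(np.float32)))
z=P[:,2];v=uv[:,1]
rep("housing",(z>.055)&(v<136)&(v>96)&(abs(uv[:,0]-319)<30))
rep("blue",(z>.055)&(z<.15)&(H[:,1]>150)&(H[:,0]>105)&(H[:,0]<130)&(v<215))
rep("plate",(z>-.0)&(z<.03)&(H[:,1]<60)&(uv[:,0]>281)&(uv[:,0]<357)&(v>124)&(v<205)&(z>.004))
print("base z",np.median(z[(v>150)&(v<200)&(uv[:,0]<300)&(uv[:,0]>285)]))
G=np.array([.5018,-.0303,.2601]); uv2,s,a,zz=prof(tag,G,8.9)
for v in range(170,345,3):
    m=(uv2[:,1]==v)&(abs(a)<.011)&(zz>-.09)
    if m.sum()>4: print(v,*np.round(1000*np.array([np.median(s[m]),np.median(zz[m]),a[m].min(),a[m].max()]),1))
E
python3 m.py
```

```text
housing 1124 min [0.4734 0.0405 0.0613] max [0.5087 0.0693 0.0815] minrect ((490.5275573730469, 55.90022277832031), (35.76457214355469, 28.177494049072266), 8.991957664489746)
blue 544 min [ 0.4816 -0.0161  0.0721] max [0.5201 0.0144 0.1093] minrect ((500.6895446777344, -4.744602203369141), (36.5412483215332, 36.12955856323242), 8.86347770690918)
plate 2848 min [ 0.4551 -0.0354  0.0103] max [0.543  0.0557 0.0214] minrect ((498.45892333984375, 10.092510223388672), (83.21085357666016, 85.19994354248047), 9.035799980163574)
base z 0.012510860320863626
176 49.8 -51.8 -3.2 3.4
179 48.2 -50.9 -3.8 4.0
182 46.5 -49.7 -3.7 4.6
185 44.8 -49.2 -3.7 4.0
188 43.2 -48.3 -3.1 3.4
191 42.7 -39.5 -3.5 4.4
194 41.1 -39.1 -7.6 7.9
197 39.5 -38.6 -8.8 9.1
200 38.1 -36.7 -8.7 9.8
203 36.5 -36.1 -8.7 9.7
206 35.0 -34.7 -9.4 9.6
209 36.5 -18.3 -10.7 10.8
212 35.1 -17.8 -10.7 10.8
215 33.0 -20.3 -10.9 11.0
218 30.8 -22.6 -10.5 10.6
221 30.1 -18.8 -10.5 10.5
224 28.8 -17.4 -10.9 10.5
227 27.4 -16.9 -11.0 10.5
230 26.4 -14.2 -10.9 10.9
233 25.1 -13.3 -10.8 11.0
236 23.8 -12.4 -10.8 11.0
239 22.5 -11.3 -10.7 10.9
242 21.2 -10.3 -10.7 10.9
245 19.9 -9.5 -10.7 10.8
248 18.6 -8.3 -10.7 10.8
251 17.3 -7.5 -10.6 10.8
254 16.1 -6.6 -10.5 10.7
257 14.9 -5.4 -10.4 10.7
260 13.6 -4.5 -10.5 10.7
263 12.4 -3.5 -10.9 10.7
266 11.2 -2.5 -10.9 10.7
269 10.0 -1.5 -10.9 10.6
272 8.7 -0.8 -10.9 10.6
275 7.4 -0.0 -10.7 10.6
278 6.3 1.1 -10.7 10.6
281 5.0 1.8 -10.7 10.5
284 4.0 3.0 -10.7 11.0
287 2.2 2.3 -10.6 11.0
290 1.0 3.2 -10.6 10.9
293 -0.0 4.4 -10.6 10.9
296 -1.3 5.2 -10.4 10.9
299 -2.7 5.5 -10.9 10.9
302 -1.8 10.8 -10.9 10.9
305 -2.7 12.0 -10.8 10.9
308 -4.9 10.8 -10.8 10.5
311 -9.2 5.0 -10.9 10.9
314 -13.4 -0.3 -10.8 10.8
317 -13.6 2.6 -10.8 10.9
320 -14.8 3.4 -10.7 10.9
323 -15.8 4.6 -10.8 10.8
326 -16.8 5.7 -8.9 10.8
329 -18.2 6.2 -8.8 10.7
332 -19.3 7.0 -9.4 10.7
335 -20.5 7.8 -9.4 10.7
338 -21.5 8.8 -9.3 10.6
341 -23.4 8.3 -9.3 10.7
```

```bash
python3 -m creep '[{"fingers":1,"x":-0.01,"y":0.005,"z":0.03,"twist":-0.001},{"fingers":1,"x":-0.02,"y":0.005,"z":0.07,"twist":-0.001},{"fingers":1,"x":-0.03,"y":0.005,"z":0.11,"twist":-0.001},{"fingers":1,"x":-0.035,"y":0.005,"z":0.14,"twist":-0.001},{"fingers":1,"x":-0.035,"y":0.005,"z":0.165,"twist":-0.001},{"fingers":1,"x":-0.035,"y":0.005,"z":0.182,"twist":-0.001},{"fingers":1,"x":-0.035,"y":0.005,"z":0.182,"twist":-0.001},{"fingers":1,"x":-0.035,"y":0.005,"z":0.182,"twist":-0.001}]' 25
cat > look.py <<'E'
import sys
from h import *
from rig import manip,grab_frame
np.set_printoptions(precision=4,suppress=True)
tag=sys.argv[1]; s0=manip.read_state(); c,f=K("wrist"); import h; h.K=lambda n:(c,f)
p,d=grab_frame("wrist"); cv2.imwrite(f"pics/wrist_{tag}.png",p[:,:,::-1]); np.save(f"pics/wrist_{tag}.npy",d)
t=np.array([-.1564,.9877,0]); n=np.array([.9877,.1564,0])
def bed(P): T=P@t+.138; Z=P[...,2]-.092; return np.stack([P@n-.4935,.8988*T-.4384*Z,.4384*T+.8988*Z],-1)*1000
G=s0['position']+[0,0,.0188]; print("clock",s0['clock'],"G bed",bed(G).round(1),"F",s0['force'].round(2),"w",s0['gripper_width'])
uv,P=cloud("wrist",d,230,420,60,470); B=bed(P); H=cv2.cvtColor(p,cv2.COLOR_RGB2HSV)[uv[:,1],uv[:,0]].astype(int)
k=(H[:,1]>150)&(H[:,0]>105)&(H[:,0]<130)&(B[:,2]>-20)&(B[:,2]<60)&(B[:,1]>20)
if k.sum(): print("blue",k.sum(),np.percentile(B[k],2,0).round(1),np.percentile(B[k],98,0).round(1))
last=-1
for v in range(90,345,int(sys.argv[2]) if len(sys.argv)>2 else 6):
    m=(uv[:,1]==v)&(abs(B[:,0])<25)&(H[:,1]<110)&(B[:,2]>15)&(B[:,1]<90)
    if m.sum()>4: print(v,m.sum(),"y,z",np.median(B[m,1]).round(1),np.median(B[m,2]).round(1),"x",B[m,0].min().round(1),B[m,0].max().round(1))
E
python3 look.py a1
```

```text
clock: 7.2
position: [0.5085, -0.0469, 0.1531]
eef_rot: [0.648, 0.761, 0.0, 0.0]
force: [0.4, 0.3, -4.6]
gripper_width: 0.0426
grasp_force: 25.0
clock 7.2 G bed [  1.5 -24.1  77.1] F [ 0.36  0.31 -4.55] w 0.04258038789952877
blue 1518 [-17.8  43.2   2. ] [17.9 62.7 40.8]
120 6 y,z 89.9 30.0 x -3.7 1.0
126 19 y,z 85.8 29.5 x -6.5 5.7
132 19 y,z 81.7 29.2 x -6.5 5.7
138 18 y,z 77.5 29.1 x -6.4 5.7
144 19 y,z 73.5 28.7 x -6.4 5.7
150 20 y,z 69.1 29.0 x -6.3 12.1
168 13 y,z 55.6 31.5 x -3.4 18.6
174 24 y,z 55.6 20.3 x -7.8 18.6
180 11 y,z 41.8 47.7 x -1.3 18.5
186 15 y,z 38.0 48.0 x -10.3 5.3
192 13 y,z 34.0 48.8 x -10.5 4.7
198 28 y,z 28.1 56.2 x -6.3 9.3
204 32 y,z 24.4 56.8 x -7.5 10.5
210 85 y,z 16.4 73.9 x -20.0 23.6
216 83 y,z 13.8 71.6 x -19.5 23.3
222 81 y,z 11.9 65.9 x -19.8 23.5
228 79 y,z 7.9 68.8 x -19.9 23.7
234 76 y,z 4.4 70.4 x -20.2 23.3
240 73 y,z 1.0 71.6 x -19.5 23.4
246 71 y,z -2.5 73.5 x -19.8 23.7
252 71 y,z -5.7 74.7 x -17.4 20.9
258 70 y,z -8.9 75.4 x -17.2 20.9
264 73 y,z -11.9 75.6 x -20.0 23.8
270 73 y,z -15.1 77.7 x -19.7 21.2
276 84 y,z -18.2 78.8 x -24.7 24.9
282 95 y,z -21.1 79.7 x -24.4 24.9
288 102 y,z -24.0 79.5 x -24.8 24.8
294 108 y,z -26.9 80.4 x -24.9 25.0
300 112 y,z -29.7 80.4 x -24.9 24.9
306 133 y,z -32.6 86.5 x -24.9 24.9
312 134 y,z -35.4 77.3 x -24.9 25.0
318 121 y,z -38.3 74.1 x -25.0 24.9
324 122 y,z -41.1 75.1 x -25.0 24.9
330 84 y,z -42.0 113.0 x -24.5 24.9
336 87 y,z -43.9 118.4 x -24.9 25.0
342 114 y,z -49.4 76.4 x -24.9 24.9
```

View pics/wrist_a1.png

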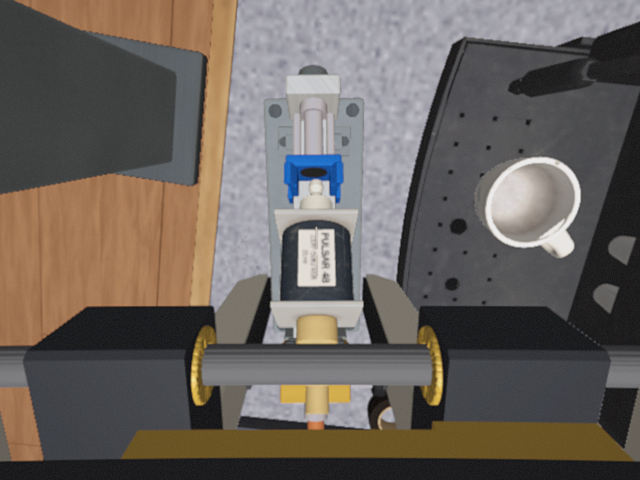

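The carriage is centred on x=0 and the pump sits 1.8 mm to +x with 18° of outlet raise. I'll correct that, lower the tip into the cheeks, then press.

```bash
python3 -m creep '[{"fingers":1,"x":0,"y":-0.004,"z":0,"twist":0},{"fingers":1,"x":-0.002,"y":-0.004,"z":0.012,"twist":0},{"fingers":1,"x":-0.004,"y":-0.004,"z":0.024,"twist":0},{"fingers":1,"x":-0.006,"y":-0.004,"z":0.036,"twist":0},{"fingers":1,"x":-0.007,"y":-0.004,"z":0.046,"twist":0},{"fingers":1,"x":-0.007,"y":-0.004,"z":0.046,"twist":0}]' 25
python3 look.py a2
```

```text
clock: 7.85
position: [0.5062, -0.051, 0.1286]
eef_rot: [0.649, 0.761, -0.0, -0.001]
force: [-0.3, 0.0, -4.5]
gripper_width: 0.043
grasp_force: 25.0
clock 7.85 G bed [ -1.5 -16.7  53.5] F [-0.33  0.02 -4.49] w 0.04296064465107696
blue 1864 [-17.9  43.2   2.3] [17.7 62.6 40.8]
114 17 y,z 89.0 29.6 x -5.0 4.7
120 21 y,z 85.4 29.0 x -6.2 6.0
126 21 y,z 81.6 28.9 x -6.2 6.0
132 21 y,z 77.6 29.1 x -6.2 5.9
138 21 y,z 73.9 28.8 x -6.2 5.9
144 21 y,z 69.9 29.1 x -6.2 5.9
150 40 y,z 63.4 35.2 x -17.5 17.1
168 27 y,z 55.5 27.4 x -7.8 7.6
174 16 y,z 55.7 16.8 x -18.7 4.3
180 8 y,z 49.5 23.4 x -18.6 -0.1
186 15 y,z 45.4 24.3 x -10.4 2.3
192 14 y,z 41.7 24.4 x -10.5 2.3
198 25 y,z 35.7 32.2 x -8.8 5.7
204 32 y,z 32.0 32.6 x -10.6 7.5
210 85 y,z 23.9 49.7 x -23.1 20.7
216 83 y,z 21.1 48.0 x -22.5 20.4
222 80 y,z 19.4 41.7 x -22.8 20.5
228 79 y,z 15.4 44.9 x -22.9 20.7
234 76 y,z 11.9 46.0 x -23.1 20.1
240 70 y,z 8.4 47.8 x -22.5 20.2
246 69 y,z 4.9 50.1 x -19.7 17.3
252 71 y,z 1.6 51.4 x -20.4 18.2
258 71 y,z -1.6 52.5 x -20.1 17.9
264 70 y,z -4.6 52.4 x -20.0 17.6
270 70 y,z -7.7 53.2 x -19.7 17.4
276 83 y,z -10.8 55.0 x -24.8 24.8
282 94 y,z -13.8 55.9 x -24.9 24.4
288 100 y,z -16.6 55.7 x -24.7 24.7
294 105 y,z -19.5 56.4 x -24.7 24.6
300 113 y,z -22.4 56.7 x -25.0 24.7
306 132 y,z -25.3 62.9 x -24.7 25.0
312 134 y,z -28.0 53.5 x -24.6 25.0
318 123 y,z -30.9 50.3 x -24.6 24.9
324 120 y,z -33.7 51.8 x -24.9 24.7
330 85 y,z -34.6 90.3 x -24.9 24.7
336 89 y,z -36.7 92.1 x -25.0 24.9
342 92 y,z -38.8 93.8 x -24.7 24.7
```

```bash
python3 -m creep '[{"fingers":1,"x":0,"y":0.0026,"z":0,"twist":0},{"fingers":1,"x":0.007,"y":0.0026,"z":0.0035,"twist":0},{"fingers":1,"x":0.014,"y":0.0026,"z":0.007,"twist":0},{"fingers":1,"x":0.021,"y":0.0026,"z":0.0105,"twist":0},{"fingers":1,"x":0.028,"y":0.0026,"z":0.014,"twist":0},{"fingers":1,"x":0.028,"y":0.0026,"z":0.014,"twist":0}]' 25
python3 look.py a3 9
```

```text
clock: 8.5
position: [0.5061, -0.0367, 0.1229]
eef_rot: [0.649, 0.761, 0.0, 0.0]
force: [0.7, -1.8, -2.8]
gripper_width: 0.0427
grasp_force: 25.0
clock 8.5 G bed [ 0.6 -1.4 54.5] F [ 0.66 -1.75 -2.8 ] w 0.04265755080807254
blue 1734 [-17.9  51.7   4. ] [17.7 71.2 40.9]
144 21 y,z 85.6 29.1 x -6.4 5.7
153 21 y,z 79.8 29.3 x -6.4 5.7
180 29 y,z 64.2 26.0 x -18.7 8.1
189 14 y,z 58.7 25.7 x -3.3 4.5
198 30 y,z 50.9 33.4 x -10.4 10.5
207 33 y,z 45.0 35.5 x -8.3 10.3
216 83 y,z 36.5 48.8 x -20.5 22.4
225 79 y,z 32.3 46.1 x -20.4 22.3
234 75 y,z 27.0 48.2 x -20.3 22.4
243 71 y,z 21.8 50.8 x -20.1 22.2
252 70 y,z 17.0 52.0 x -18.2 20.3
261 71 y,z 12.2 53.8 x -17.9 19.8
270 71 y,z 7.6 54.8 x -17.6 20.3
279 92 y,z 3.0 56.8 x -24.5 24.8
288 101 y,z -1.3 56.6 x -24.9 24.5
297 111 y,z -5.7 58.2 x -24.9 24.9
306 132 y,z -10.0 63.8 x -24.5 25.0
315 132 y,z -14.2 49.0 x -24.8 24.8
324 121 y,z -18.5 52.3 x -24.8 24.8
333 87 y,z -20.4 91.1 x -24.7 24.8
342 93 y,z -23.3 96.3 x -24.9 24.7
```

```bash
python3 -m creep '[{"fingers":1,"x":0.009,"y":-0.001,"z":0.0045,"twist":0},{"fingers":1,"x":0.018,"y":-0.001,"z":0.009,"twist":0},{"fingers":1,"x":0.027,"y":-0.001,"z":0.0133,"twist":0},{"fingers":1,"x":0.034,"y":-0.001,"z":0.0167,"twist":0},{"fingers":1,"x":0.038,"y":-0.001,"z":0.0186,"twist":0},{"fingers":1,"x":0.038,"y":-0.001,"z":0.0186,"twist":0}]' 25
python3 look.py a4 9
```

```text
clock: 9.15
position: [0.5025, -0.018, 0.1133]
eef_rot: [0.649, 0.761, 0.0, -0.0]
force: [2.0, -2.3, -1.9]
gripper_width: 0.0427
grasp_force: 25.0
clock 9.15 G bed [-0.  19.8 54.3] F [ 2.05 -2.25 -1.88] w 0.042698548053956266
blue 1769 [-18.2  72.6   4.4] [17.5 92.2 40.8]
180 27 y,z 85.1 26.8 x -8.1 7.3
189 15 y,z 80.1 25.2 x -4.0 4.5
198 28 y,z 72.2 33.0 x -10.7 7.8
207 32 y,z 66.6 34.1 x -9.1 9.6
216 83 y,z 57.7 48.9 x -21.1 21.7
225 80 y,z 53.6 45.5 x -21.0 22.3
234 75 y,z 48.4 47.3 x -21.0 22.1
243 71 y,z 43.0 50.9 x -20.8 22.1
252 70 y,z 38.2 52.1 x -18.1 19.4
261 71 y,z 33.5 53.3 x -18.7 19.1
270 72 y,z 28.9 54.1 x -18.2 19.7
279 90 y,z 24.3 56.7 x -24.7 24.7
288 101 y,z 19.9 56.8 x -24.6 24.8
297 110 y,z 15.6 58.1 x -24.9 24.7
306 133 y,z 11.3 63.7 x -24.8 25.0
315 133 y,z 7.1 49.3 x -25.0 24.7
324 120 y,z 2.8 52.4 x -24.6 25.0
333 81 y,z 1.1 93.8 x -25.0 25.0
342 92 y,z -2.0 96.1 x -24.9 24.8
```

```bash
python3 -m creep '[{"fingers":1,"x":0.003,"y":-0.0005,"z":0.0015,"twist":0},{"fingers":1,"x":0.0045,"y":-0.0005,"z":0.0022,"twist":0},{"fingers":1,"x":0.0045,"y":-0.0005,"z":0.0022,"twist":0}]' 25
python3 look.py a5 18
python3 -m creep '[{"fingers":1,"x":-0.002,"y":0,"z":0.004,"twist":0},{"fingers":1,"x":-0.004,"y":0,"z":0.008,"twist":0},{"fingers":1,"x":-0.005,"y":0,"z":0.0102,"twist":0},{"fingers":1,"x":-0.005,"y":0,"z":0.0102,"twist":0}]' 25
python3 look.py a6 9
```

```text
clock: 9.5
position: [0.5022, -0.0165, 0.1126]
eef_rot: [0.649, 0.761, 0.0, 0.0]
force: [2.5, -3.4, 0.9]
gripper_width: 0.0431
grasp_force: 25.0
clock 9.5 G bed [-0.1 21.5 54.4] F [ 2.48 -3.41  0.91] w 0.04311980766038314
blue 1783 [-18.1  74.1   4.4] [17.5 93.8 40.8]
180 27 y,z 86.7 27.0 x -8.0 7.4
198 26 y,z 73.8 33.0 x -10.7 7.8
216 82 y,z 59.3 48.9 x -21.1 21.7
234 75 y,z 50.1 47.1 x -20.8 22.2
252 70 y,z 39.8 52.2 x -18.2 19.5
270 72 y,z 30.6 53.8 x -18.4 19.7
288 102 y,z 21.6 56.5 x -25.0 24.9
306 132 y,z 13.0 64.0 x -24.5 25.0
324 123 y,z 4.5 52.1 x -24.9 24.7
342 93 y,z -0.4 95.2 x -24.6 24.8
clock: 9.95
position: [0.5035, -0.021, 0.1085]
eef_rot: [0.649, 0.761, -0.001, 0.002]
force: [-1.1, -8.5, 6.5]
gripper_width: 0.0429
grasp_force: 25.0
clock 9.95 G bed [ 0.5 19.2 48.6] F [-1.13 -8.55  6.45] w 0.042859431561660444
blue 1893 [-18.2  74.3   3.6] [17.5 93.7 40.8]
171 24 y,z 86.7 29.7 x -6.7 18.2
180 14 y,z 83.0 24.9 x -3.9 4.3
189 16 y,z 75.3 31.8 x -10.7 10.2
198 31 y,z 69.8 32.9 x -8.3 9.3
207 86 y,z 60.4 48.7 x -21.0 22.2
216 83 y,z 57.1 43.1 x -21.3 22.3
225 77 y,z 52.1 43.6 x -20.8 22.6
234 74 y,z 47.0 45.4 x -20.8 22.0
243 71 y,z 42.0 47.2 x -18.2 20.0
252 70 y,z 37.3 48.3 x -18.0 19.7
261 71 y,z 32.6 49.6 x -17.7 19.4
270 73 y,z 28.1 50.5 x -18.4 20.1
279 91 y,z 23.6 52.0 x -24.7 24.9
288 101 y,z 19.3 51.3 x -24.8 24.9
297 108 y,z 15.0 52.6 x -24.7 24.8
306 129 y,z 10.7 58.1 x -24.6 24.5
315 129 y,z 6.4 44.3 x -25.0 24.4
324 80 y,z 3.7 82.0 x -24.8 24.7
333 84 y,z 0.5 86.3 x -24.8 24.6
342 89 y,z -2.3 92.6 x -24.9 25.0
```

```bash
python3 -m creep '[{"fingers":1,"x":-0.0035,"y":-0.0005,"z":0.0025,"twist":0},{"fingers":1,"x":-0.007,"y":-0.0005,"z":0.005,"twist":0},{"fingers":1,"x":-0.011,"y":-0.0005,"z":0.008,"twist":0},{"fingers":1,"x":-0.011,"y":-0.0005,"z":0.008,"twist":0}]' 20
python3 look.py a7 9
```

```text
clock: 10.4
position: [0.504, -0.0259, 0.1042]
eef_rot: [0.649, 0.761, -0.0, 0.002]
force: [1.1, -7.5, 5.0]
gripper_width: 0.0431
grasp_force: 20.0
clock 10.4 G bed [ 0.2 16.6 42.5] F [ 1.15 -7.49  4.96] w 0.04310665572863531
blue 2072 [-18.1  74.3   1.6] [17.5 93.9 40.9]
162 19 y,z 86.8 30.6 x -5.0 5.0
171 17 y,z 83.9 24.4 x -4.8 4.6
180 13 y,z 78.3 25.0 x -10.8 3.4
189 34 y,z 71.2 30.7 x -10.6 9.5
198 35 y,z 65.8 31.8 x -8.9 10.1
207 87 y,z 56.7 46.6 x -20.9 22.1
216 83 y,z 54.6 36.3 x -21.0 22.2
225 77 y,z 48.8 40.8 x -21.0 22.1
234 70 y,z 43.6 43.4 x -18.3 19.4
243 70 y,z 38.9 44.1 x -18.2 19.3
252 72 y,z 34.4 44.3 x -17.9 20.1
261 73 y,z 29.8 45.0 x -18.5 19.5
270 72 y,z 25.4 44.7 x -18.5 19.4
279 93 y,z 20.9 46.7 x -25.0 24.7
288 98 y,z 16.7 46.1 x -24.7 24.5
297 106 y,z 12.4 46.5 x -24.6 24.5
306 130 y,z 8.1 51.8 x -24.8 24.6
315 78 y,z 4.3 63.1 x -24.5 24.5
324 80 y,z 1.0 74.9 x -25.0 25.0
333 80 y,z -2.1 80.8 x -24.7 24.7
342 77 y,z -4.4 92.5 x -25.0 24.9
```

```bash
python3 -m creep '[{"fingers":1,"x":-0.003,"y":-0.0005,"z":0.002,"twist":0},{"fingers":1,"x":-0.006,"y":-0.0005,"z":0.004,"twist":0},{"fingers":1,"x":-0.008,"y":-0.0005,"z":0.006,"twist":0},{"fingers":1,"x":-0.008,"y":-0.0005,"z":0.006,"twist":0}]' 15
python3 look.py a8 9
```

```text
clock: 10.85
position: [0.5046, -0.0294, 0.1022]
eef_rot: [0.649, 0.761, 0.0, 0.002]
force: [-1.9, -4.5, 11.7]
gripper_width: 0.0436
grasp_force: 15.0
clock 10.85 G bed [ 0.2 14.3 39.2] F [-1.9  -4.48 11.72] w 0.04361374465162533
blue 2171 [-18.2  73.    1.4] [17.7 92.4 40.8]
162 30 y,z 85.1 25.7 x -8.3 7.9
171 13 y,z 79.7 26.1 x -3.3 4.0
180 16 y,z 72.4 32.2 x -10.7 10.3
189 34 y,z 67.5 31.7 x -8.8 9.4
198 36 y,z 62.4 32.1 x -9.3 9.9
207 88 y,z 53.6 46.3 x -21.1 22.4
216 82 y,z 50.6 39.9 x -20.9 21.8
225 71 y,z 45.8 40.8 x -17.9 19.4
234 72 y,z 40.8 42.5 x -18.9 19.1
243 73 y,z 36.2 43.0 x -18.5 19.9
252 73 y,z 31.8 43.2 x -18.5 19.8
261 73 y,z 27.4 43.0 x -18.3 19.4
270 72 y,z 23.0 43.2 x -18.1 19.2
279 92 y,z 18.6 44.1 x -24.7 24.8
288 100 y,z 14.3 42.9 x -24.7 24.7
297 107 y,z 10.1 43.6 x -25.0 24.7
306 131 y,z 5.8 48.4 x -24.9 25.0
315 79 y,z 1.9 56.6 x -24.8 25.0
324 82 y,z -1.4 68.7 x -24.7 24.9
333 84 y,z -4.5 75.7 x -24.8 24.5
342 76 y,z -6.7 89.5 x -24.9 24.9
```

```bash
python3 -m creep '[{"fingers":1,"x":-0.001,"y":-0.0005,"z":0.0012,"twist":0},{"fingers":1,"x":-0.002,"y":-0.0005,"z":0.0025,"twist":0},{"fingers":1,"x":-0.002,"y":-0.0005,"z":0.0025,"twist":0}]' 8
python3 look.py a9 9 | head -20
```

```text
clock: 11.2
position: [0.5044, -0.0302, 0.1009]
eef_rot: [0.649, 0.761, 0.0, 0.002]
force: [0.0, -4.8, 10.4]
gripper_width: 0.0436
grasp_force: 8.0
clock 11.2 G bed [ 0.  14.2 37.7] F [ 0.03 -4.77 10.41] w 0.04364947407557504
blue 2175 [-18.3  72.3   2.4] [17.5 91.8 40.9]
162 29 y,z 84.5 25.7 x -8.6 7.6
171 14 y,z 78.9 26.5 x -3.5 4.2
180 15 y,z 71.8 32.2 x -3.5 4.2
189 35 y,z 66.8 32.2 x -9.0 9.6
198 37 y,z 61.8 32.2 x -9.5 10.2
207 91 y,z 53.0 46.8 x -21.5 22.2
216 82 y,z 51.3 35.2 x -20.9 21.5
225 70 y,z 45.4 40.8 x -18.0 19.7
234 72 y,z 40.5 42.4 x -18.9 19.5
243 73 y,z 36.1 42.3 x -18.9 19.4
252 72 y,z 31.6 42.3 x -18.7 19.2
261 73 y,z 27.2 42.4 x -18.5 18.9
270 74 y,z 22.8 42.2 x -18.4 19.8
279 90 y,z 18.5 42.9 x -24.7 24.7
288 99 y,z 14.2 43.5 x -25.0 25.0
297 106 y,z 10.0 42.4 x -24.4 24.6
306 41 y,z 5.6 74.4 x -24.9 24.9
315 69 y,z 1.9 60.4 x -24.9 24.7
```

The pump is flat, with the coil top constant at z=42.4, and the carriage was pressed to its stop. Now I'll slide it up and feel for home.

```bash
python3 -m creep '[{"fingers":1,"x":0,"y":-0.0005,"z":-0.001,"twist":0},{"fingers":1,"x":-0.006,"y":-0.0005,"z":-0.004,"twist":0},{"fingers":1,"x":-0.012,"y":-0.0005,"z":-0.0069,"twist":0},{"fingers":1,"x":-0.018,"y":-0.0005,"z":-0.0098,"twist":0},{"fingers":1,"x":-0.024,"y":-0.0005,"z":-0.0127,"twist":0},{"fingers":1,"x":-0.024,"y":-0.0005,"z":-0.0127,"twist":0}]' 15
python3 look.py b1 9 | head -20
```

```text
clock: 11.85
position: [0.5034, -0.0385, 0.1049]
eef_rot: [0.649, 0.761, 0.001, -0.003]
force: [-0.6, 7.6, 3.8]
gripper_width: 0.0432
grasp_force: 15.0
clock 11.85 G bed [-2.3  5.2 37.8] F [-0.65  7.56  3.77] w 0.043226217851798775
blue 2147 [-18.1  64.5   1.3] [17.6 84.  40.8]
135 10 y,z 89.7 30.0 x -3.7 4.0
162 29 y,z 74.2 29.5 x -8.2 7.6
171 13 y,z 68.6 30.5 x -5.3 1.3
180 33 y,z 61.7 35.6 x -10.6 6.5
189 36 y,z 56.7 35.8 x -11.1 7.8
198 37 y,z 52.0 35.2 x -11.6 7.7
207 91 y,z 43.3 49.1 x -23.5 19.8
216 82 y,z 40.5 42.5 x -23.1 20.0
225 73 y,z 35.8 43.0 x -21.1 16.9
234 73 y,z 31.0 44.0 x -20.9 16.8
243 74 y,z 26.8 43.1 x -20.9 17.7
252 74 y,z 22.3 43.1 x -20.6 17.6
261 74 y,z 17.9 43.4 x -20.6 17.5
270 74 y,z 13.6 43.2 x -20.5 17.3
279 91 y,z 9.2 43.9 x -24.7 24.6
288 100 y,z 5.0 43.4 x -24.9 24.7
297 107 y,z 0.8 42.2 x -24.9 25.0
306 131 y,z -3.4 46.2 x -24.9 24.8
```

```bash
python3 -m creep '[{"fingers":1,"x":0,"y":0,"z":0,"twist":0},{"fingers":1,"x":0,"y":0,"z":0,"twist":0}]' 15
python3 look.py b2 9 | head -22
python3 - <<'E'
from h import *
from rig import grab_frame
p,d=grab_frame("side");a=p[:,:,::-1]; p,d=grab_frame("scene"); b=p[:,:,::-1]; w=cv2.imread("pics/wrist_b2.png")
o=np.zeros((600,800,3),np.uint8); R=lambda i,s:cv2.resize(i,s,interpolation=cv2.INTER_CUBIC)
o[:300,:400]=R(b[235:310,310:410],(400,300)); o[:300,400:]=R(a[190:265,300:400],(400,300)); o[300:,:]=R(w[130:340,180:480],(420,300)).repeat(1,1) if 0 else 0
o[300:,:420]=R(w[130:345,170:470],(420,300)); cv2.imwrite("pics/c3.png",o)
E
```

```text
clock: 12.1
position: [0.5034, -0.0384, 0.105]
eef_rot: [0.649, 0.761, 0.001, -0.003]
force: [0.0, 6.4, 3.8]
gripper_width: 0.0434
grasp_force: 15.0
clock 12.1 G bed [-2.3  5.2 37.9] F [0.02 6.4  3.78] w 0.04335367847595244
blue 2135 [-18.1  64.5   1.3] [17.6 83.9 40.9]
135 12 y,z 89.7 30.1 x -4.8 2.9
162 30 y,z 74.1 29.7 x -8.2 18.3
171 13 y,z 68.4 30.9 x -5.3 1.3
180 33 y,z 61.8 35.2 x -10.6 6.6
189 36 y,z 56.8 35.3 x -11.1 7.8
198 37 y,z 51.9 35.6 x -11.6 7.7
207 91 y,z 43.3 49.1 x -23.4 19.8
216 82 y,z 40.6 42.1 x -22.9 19.9
225 72 y,z 35.9 42.5 x -21.2 17.1
234 72 y,z 31.0 44.4 x -20.9 16.8
243 73 y,z 26.9 42.8 x -20.8 17.6
252 74 y,z 22.2 43.8 x -20.7 17.6
261 73 y,z 17.9 43.4 x -20.7 17.4
270 74 y,z 13.6 43.2 x -20.6 17.4
279 91 y,z 9.3 43.6 x -24.7 24.8
288 99 y,z 5.0 43.8 x -24.8 25.0
297 106 y,z 0.8 42.6 x -24.7 24.7
306 131 y,z -3.4 46.2 x -24.9 24.7
315 78 y,z -7.4 58.1 x -25.0 24.9
324 80 y,z -10.9 66.0 x -24.8 24.7
```

View pics/c3.png

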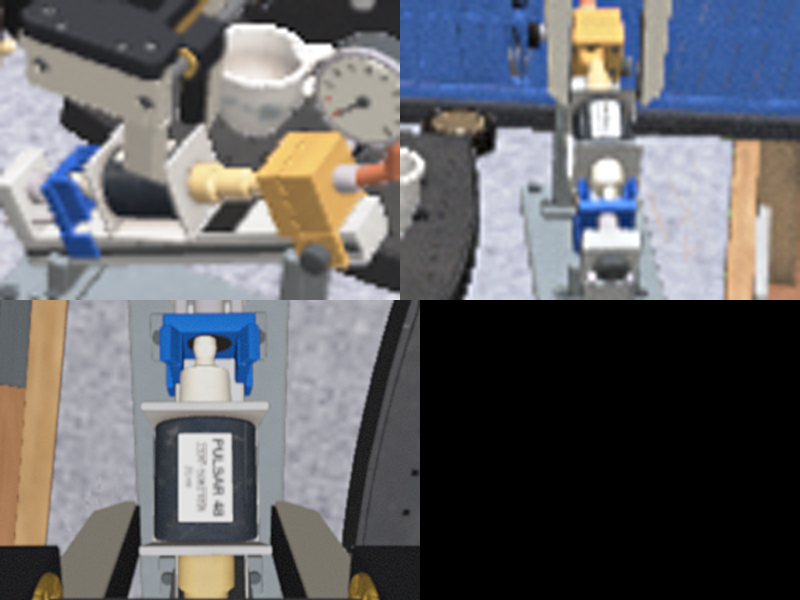

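```bash
python3 -m creep '[{"fingers":1,"x":0.012,"y":0,"z":0.006,"twist":0},{"fingers":1,"x":0.012,"y":0.002,"z":0.007,"twist":0},{"fingers":1,"x":0.012,"y":0.004,"z":0.007,"twist":0},{"fingers":1,"x":0.012,"y":0.004,"z":0.007,"twist":0}]' 15
python3 look.py b3 9 | head -22; python3 -c "
from h import *
print(rem(.5,0,9))
from rig import manip; print(manip.read_state()['qvel'].round(3),manip.read_state()['wrist_torque'].round(2))"
```

```text
clock: 12.65
position: [0.5036, -0.0349, 0.1029]
eef_rot: [0.648, 0.761, -0.002, -0.001]
force: [-7.7, -1.3, 16.7]
gripper_width: 0.0435
grasp_force: 15.1
clock 12.65 G bed [-1.6  9.2 37.5] F [-7.66 -1.34 16.66] w 0.043472195307599305
blue 2154 [-18.1  66.9   1.5] [17.7 86.3 40.8]
162 30 y,z 79.2 26.3 x -8.1 7.9
171 15 y,z 73.8 26.8 x -5.9 1.9
180 16 y,z 68.6 27.0 x -10.6 10.3
189 35 y,z 61.8 32.1 x -11.8 7.3
198 36 y,z 56.7 32.5 x -11.1 7.8
207 90 y,z 48.0 46.6 x -23.1 20.1
216 84 y,z 45.9 36.6 x -22.6 19.7
225 75 y,z 40.3 40.6 x -22.8 19.6
234 73 y,z 35.5 42.0 x -20.3 17.9
243 73 y,z 30.9 42.5 x -20.4 17.7
252 73 y,z 26.6 42.2 x -20.1 17.7
261 73 y,z 22.1 42.5 x -19.8 17.5
270 74 y,z 17.8 42.0 x -19.8 18.2
279 91 y,z 13.4 43.1 x -25.0 24.7
288 99 y,z 9.1 43.5 x -24.8 24.9
297 109 y,z 4.9 42.3 x -24.7 25.0
306 40 y,z 0.6 74.0 x -24.8 24.8
315 55 y,z -3.0 70.9 x -24.7 25.0
324 81 y,z -6.8 62.6 x -24.6 24.9
333 83 y,z -9.9 72.8 x -24.9 24.7
{'pos': array([ 0.5035, -0.0349,  0.1029]), 'head': np.float64(9.16), 'tool': array([0.07 , 0.004, 0.   ]), 'twist': np.float64(0.0014), 'down': array([ 0.   , -0.004, -1.   ]), 'clock': 12.7, 'F': array([-7.45, -2.31, 15.01]), 'w': 0.04303708826858699, 'g': 15.109662562608719}
[-0.001  0.001  0.002  0.    -0.001  0.   ] [-0.42  1.61 -0.02]
```

```bash
python3 -m creep '[{"fingers":1,"x":0,"y":0,"z":-0.002,"twist":0},{"fingers":1,"x":0,"y":0.001,"z":-0.002,"twist":0},{"fingers":1,"x":0,"y":0.001,"z":-0.002,"twist":0}]' 15
python3 look.py b4 9 | head -22
```

```text
clock: 13.0
position: [0.5037, -0.0348, 0.103]
eef_rot: [0.648, 0.761, -0.002, -0.002]
force: [-6.6, -2.4, 10.6]
gripper_width: 0.0433
grasp_force: 15.1
clock 13.0 G bed [-1.5  9.3 37.6] F [-6.56 -2.35 10.58] w 0.04329898130961061
blue 2170 [-18.   66.9   2.1] [17.5 86.3 40.8]
162 29 y,z 79.2 26.6 x -8.5 7.5
171 17 y,z 73.8 27.0 x -18.9 18.4
180 16 y,z 68.6 27.1 x -10.6 2.0
189 35 y,z 61.8 32.2 x -11.2 7.4
198 36 y,z 56.9 32.2 x -11.0 8.0
207 90 y,z 48.0 46.6 x -23.1 20.3
216 84 y,z 45.9 36.7 x -22.5 19.9
225 75 y,z 40.4 40.7 x -22.6 19.7
234 72 y,z 35.4 42.7 x -20.2 17.2
243 73 y,z 31.1 42.2 x -20.0 17.9
252 73 y,z 26.6 42.5 x -19.9 17.8
261 73 y,z 22.2 42.4 x -19.8 17.6
270 72 y,z 17.8 42.1 x -19.6 17.5
279 91 y,z 13.4 43.0 x -24.6 24.9
288 101 y,z 9.1 43.6 x -25.0 24.7
297 107 y,z 5.0 42.4 x -24.9 24.7
306 41 y,z 0.6 73.9 x -24.6 24.7
315 58 y,z -3.0 71.7 x -24.7 24.9
324 80 y,z -6.7 63.5 x -24.6 24.7
333 80 y,z -9.6 74.6 x -24.8 25.0
```

```bash
python3 -m creep '[{"fingers":1,"x":0,"y":0,"z":-0.002,"twist":0},{"fingers":1,"x":0,"y":0,"z":-0.004,"twist":0},{"fingers":1,"x":0,"y":0,"z":-0.004,"twist":0}]' 15
python3 look.py b5 9 | sed -n 1,12p
```

```text
clock: 13.35
position: [0.5052, -0.0347, 0.1041]
eef_rot: [0.649, 0.761, -0.001, -0.001]
force: [-2.5, -2.1, -1.7]
gripper_width: 0.0435
grasp_force: 15.0
clock 13.35 G bed [ 0.1  8.7 38.6] F [-2.46 -2.07 -1.74] w 0.043490612614757944
blue 2163 [-18.1  66.    1.5] [17.6 85.4 40.9]
162 27 y,z 78.4 28.1 x -7.4 6.9
171 16 y,z 73.8 26.4 x -18.8 3.7
180 15 y,z 68.5 26.7 x -10.6 3.7
189 34 y,z 61.8 31.6 x -8.9 9.2
198 36 y,z 56.5 32.4 x -9.4 9.7
207 89 y,z 47.8 46.6 x -21.6 21.9
216 85 y,z 45.5 37.3 x -21.6 21.5
225 77 y,z 40.1 40.5 x -21.5 21.9
234 72 y,z 35.1 42.5 x -18.8 19.0
243 73 y,z 30.6 42.6 x -18.5 19.7
```

```bash
python3 -m creep '[{"fingers":1,"x":-0.003,"y":0,"z":-0.001,"twist":0},{"fingers":1,"x":-0.006,"y":0,"z":-0.0025,"twist":0},{"fingers":1,"x":-0.009,"y":0,"z":-0.004,"twist":0},{"fingers":1,"x":-0.012,"y":0,"z":-0.0055,"twist":0},{"fingers":1,"x":-0.012,"y":0,"z":-0.0055,"twist":0}]' 15
python3 look.py b6 9 | sed -n 1,18p
```

```text
clock: 13.9
position: [0.5077, -0.0411, 0.1078]
eef_rot: [0.649, 0.761, 0.0, 0.0]
force: [-1.5, -2.8, -2.5]
gripper_width: 0.0435
grasp_force: 15.0
clock 13.9 G bed [ 1.5  1.  39. ] F [-1.52 -2.84 -2.55] w 0.043518398086027185
blue 2130 [-18.   58.    1.8] [17.8 77.4 40.9]
135 23 y,z 86.3 29.2 x -6.8 5.7
144 17 y,z 78.1 35.4 x -17.6 -0.9
162 24 y,z 70.4 29.2 x -6.9 6.2
171 17 y,z 66.3 26.4 x -2.7 18.5
180 16 y,z 61.1 26.2 x -10.5 10.4
189 34 y,z 54.0 32.1 x -7.5 10.6
198 36 y,z 49.1 32.0 x -8.1 11.2
207 89 y,z 40.2 46.6 x -20.3 23.4
216 84 y,z 37.8 37.9 x -19.7 22.9
225 78 y,z 32.4 40.8 x -19.9 23.1
234 71 y,z 27.4 42.9 x -17.4 20.2
243 73 y,z 22.9 43.1 x -17.3 21.0
252 72 y,z 18.6 42.2 x -17.2 21.0
261 73 y,z 14.0 42.9 x -17.1 20.6
270 74 y,z 9.6 42.9 x -16.9 21.5
279 90 y,z 5.2 44.3 x -24.8 24.8
```

```bash
python3 -m creep '[{"fingers":1,"x":0,"y":-0.003,"z":0,"twist":0},{"fingers":1,"x":-0.003,"y":-0.003,"z":-0.0013,"twist":0},{"fingers":1,"x":-0.006,"y":-0.003,"z":-0.0027,"twist":0},{"fingers":1,"x":-0.009,"y":-0.003,"z":-0.004,"twist":0},{"fingers":1,"x":-0.009,"y":-0.003,"z":-0.004,"twist":0}]' 15
python3 look.py b7 9 | sed -n 1,18p
```

```text
clock: 14.45
position: [0.507, -0.0455, 0.1099]
eef_rot: [0.649, 0.761, 0.0, 0.0]
force: [1.8, -1.8, -2.6]
gripper_width: 0.0439
grasp_force: 15.0
clock 14.45 G bed [ 0.1 -3.7 39. ] F [ 1.84 -1.76 -2.57] w 0.04390730507129808
blue 2113 [-17.9  53.4   1.6] [17.7 72.7 40.8]
126 22 y,z 86.9 29.3 x -6.4 5.5
135 23 y,z 81.6 29.1 x -6.3 6.2
144 10 y,z 73.4 35.3 x -17.3 -1.2
162 25 y,z 65.8 29.0 x -6.7 6.5
171 16 y,z 61.6 26.3 x -3.4 5.0
180 14 y,z 56.3 26.5 x -10.5 3.8
189 35 y,z 49.4 31.7 x -10.5 9.9
198 36 y,z 44.4 32.0 x -8.8 10.5
207 89 y,z 35.5 46.5 x -21.1 22.1
216 85 y,z 33.0 38.0 x -20.9 21.9
225 78 y,z 27.8 40.4 x -20.7 22.3
234 71 y,z 22.8 42.4 x -18.0 19.7
243 71 y,z 18.3 42.1 x -17.9 19.6
252 72 y,z 13.7 43.4 x -17.8 19.2
261 74 y,z 9.4 41.9 x -18.5 20.1
270 74 y,z 4.9 43.2 x -18.3 19.9
```

```bash
python3 -m creep '[{"fingers":1,"x":-0.002,"y":0,"z":-0.001,"twist":0},{"fingers":1,"x":-0.004,"y":0,"z":-0.0019,"twist":0},{"fingers":1,"x":-0.006,"y":0,"z":-0.0028,"twist":0},{"fingers":1,"x":-0.006,"y":0,"z":-0.0028,"twist":0}]' 15
python3 look.py b8 9 | sed -n 1,12p
python3 -m creep '[{"fingers":1,"x":-0.002,"y":0,"z":-0.0009,"twist":0},{"fingers":1,"x":-0.004,"y":0,"z":-0.0018,"twist":0},{"fingers":1,"x":-0.004,"y":0,"z":-0.0018,"twist":0}]' 15
python3 look.py b9 9 | sed -n 1,12p
```

```text
clock: 14.9
position: [0.5069, -0.0481, 0.111]
eef_rot: [0.649, 0.761, 0.0, -0.0]
force: [2.1, 0.6, -2.8]
gripper_width: 0.0434
grasp_force: 15.0
clock 14.9 G bed [-0.4 -6.5 38.9] F [ 2.13  0.6  -2.84] w 0.0434154114298677
blue 2134 [-17.9  50.7   1.7] [17.6 70.2 41. ]
117 14 y,z 89.3 29.7 x -4.1 3.7
126 23 y,z 84.1 29.3 x -6.4 6.2
135 23 y,z 78.8 29.2 x -6.4 6.1
162 27 y,z 63.0 28.9 x -7.2 7.0
171 16 y,z 58.9 26.0 x -4.0 4.4
180 14 y,z 53.4 26.8 x -10.5 3.2
189 35 y,z 46.7 31.6 x -10.5 9.3
198 35 y,z 41.5 32.1 x -9.4 9.1
207 89 y,z 32.6 46.7 x -21.7 21.4
216 84 y,z 30.3 37.6 x -21.6 21.5
clock: 15.25
position: [0.5071, -0.0502, 0.1118]
eef_rot: [0.649, 0.761, -0.0, -0.0]
force: [1.6, -0.6, -3.2]
gripper_width: 0.0436
grasp_force: 15.0
clock 15.25 G bed [-0.5 -8.7 38.7] F [ 1.56 -0.59 -3.17] w 0.04361361975394911
blue 2166 [-17.9  48.4   1.7] [17.8 68.  40.8]
117 23 y,z 87.3 28.9 x -6.5 6.1
126 23 y,z 81.7 29.3 x -6.5 6.0
135 23 y,z 76.4 29.1 x -6.5 11.1
162 28 y,z 60.7 28.7 x -7.4 7.5
171 17 y,z 56.4 26.4 x -4.1 18.4
180 14 y,z 51.1 26.6 x -10.5 3.2
189 36 y,z 44.3 31.6 x -10.6 10.8
198 35 y,z 39.2 32.2 x -9.5 9.1
207 89 y,z 30.3 46.6 x -21.6 21.3
216 85 y,z 28.0 37.4 x -21.7 21.6
```

```bash
python3 -m creep '[{"fingers":1,"x":-0.0018,"y":0,"z":-0.0008,"twist":0},{"fingers":1,"x":-0.0036,"y":0,"z":-0.0016,"twist":0},{"fingers":1,"x":-0.0036,"y":0,"z":-0.0016,"twist":0}]' 15
python3 look.py d1 9 | sed -n 1,2p
python3 -m creep '[{"fingers":1,"x":-0.0018,"y":0,"z":-0.0008,"twist":0},{"fingers":1,"x":-0.0036,"y":0,"z":-0.0016,"twist":0},{"fingers":1,"x":-0.0036,"y":0,"z":-0.0016,"twist":0}]' 15
python3 look.py d2 9 | sed -n 1,12p
```

```text
clock: 15.6
position: [0.5069, -0.0505, 0.112]
eef_rot: [0.649, 0.761, 0.001, -0.002]
force: [2.6, 6.1, -5.6]
gripper_width: 0.0439
grasp_force: 15.0
clock 15.6 G bed [-0.7 -9.1 38.8] F [ 2.56  6.13 -5.6 ] w 0.04386391221523201
blue 2131 [-17.8  48.2   2.4] [17.8 67.7 40.8]
clock: 15.95
position: [0.5067, -0.0505, 0.1123]
eef_rot: [0.649, 0.761, 0.001, -0.003]
force: [3.1, 10.7, -7.2]
gripper_width: 0.0436
grasp_force: 15.0
clock 15.95 G bed [-0.9 -9.2 39. ] F [ 3.06 10.67 -7.16] w 0.0435745588820092
blue 2132 [-17.9  48.2   1.9] [17.7 67.8 40.9]
117 21 y,z 87.0 29.4 x -6.6 5.5
126 23 y,z 81.7 29.1 x -6.5 6.0
135 23 y,z 76.2 29.3 x -6.4 6.1
162 27 y,z 60.6 28.5 x -7.3 7.0
171 17 y,z 56.0 26.8 x -5.2 18.6
180 16 y,z 50.7 27.0 x -10.5 10.6
189 35 y,z 43.8 32.1 x -11.0 8.1
198 35 y,z 38.6 33.0 x -10.6 8.7
207 90 y,z 29.7 47.2 x -22.6 20.9
216 84 y,z 27.6 37.5 x -22.1 20.5
```

```bash
python3 -m creep '[{"fingers":1,"x":0.002,"y":0.001,"z":0.0016,"twist":0},{"fingers":1,"x":0.003,"y":0.001,"z":0.0022,"twist":0},{"fingers":1,"x":0.003,"y":0.001,"z":0.0022,"twist":0}]' 15
python3 look.py d3 9 | sed -n 1,12p
cat > face.py <<'E'
from h import *
from rig import grab_frame
t=np.array([-.1564,.9877,0]); n=np.array([.9877,.1564,0])
def bed(P): T=P@t+.138; Z=P[...,2]-.092; return np.stack([P@n-.4935,.8988*T-.4384*Z,.4384*T+.8988*Z],-1)*1000
import sys
for nm,(x0,x1,y0,y1) in (("scene",(300,425,235,330)),("side",(325,375,180,275))):
    p,d=grab_frame(nm); cv2.imwrite(f"pics/{nm}_{sys.argv[1]}.png",p[:,:,::-1])
    uv,P=cloud(nm,d,x0,x1,y0,y1); B=bed(P); H=cv2.cvtColor(p,cv2.COLOR_RGB2HSV)[uv[:,1],uv[:,0]].astype(int)
    o=(H[:,0]>10)&(H[:,0]<30)&(abs(B[:,0])<25)
    blk=o&(H[:,1]>150)&(B[:,1]<-40)&(B[:,1]>-100)
    top=blk&(B[:,2]>32); print(nm,"block top y max",np.percentile(B[top,1],[90,98]).round(1) if top.sum()>3 else None,"z",np.median(B[top,2]).round(1) if top.sum() else None)
    fr=blk&(abs(B[:,0])>11)&(abs(B[:,0])<19)&(B[:,2]>5)&(B[:,2]<33)
    if fr.sum(): hh,e=np.histogram(B[fr,1],bins=np.arange(-80,-39,1.5)); print(" front hist",[(round(a,1),b) for a,b in zip(e,hh) if b])
    g=(H[:,1]<60)&(abs(B[:,0])>12)&(abs(B[:,0])<22)&(B[:,2]>24)&(B[:,2]<46)&(B[:,1]>-40)&(B[:,1]<-5)
    if g.sum(): hh,e=np.histogram(B[g,1],bins=np.arange(-40,-4,1.5)); print(" flange hist",[(round(a,1),b) for a,b in zip(e,hh) if b])
    br=o&(H[:,1]>50)&(B[:,1]>-62)&(B[:,1]<-15)&(B[:,2]>5)&(abs(B[:,0])<11); print(" brass y",np.percentile(B[br,1],[2,98]).round(1) if br.sum() else None)
E
python3 face.py f1
```

```text
clock: 16.3
position: [0.5068, -0.0507, 0.112]
eef_rot: [0.649, 0.761, -0.0, -0.002]
force: [-0.2, 6.1, -2.4]
gripper_width: 0.0433
grasp_force: 15.0
clock 16.3 G bed [-0.9 -9.2 38.6] F [-0.18  6.13 -2.39] w 0.04333689075153875
blue 2122 [-17.9  48.2   1.5] [17.7 67.6 40.9]
117 22 y,z 86.7 29.3 x -6.5 5.5
126 23 y,z 81.4 29.1 x -6.5 6.0
135 23 y,z 76.1 28.9 x -6.4 6.0
162 28 y,z 60.6 27.9 x -7.3 7.6
171 17 y,z 55.7 27.1 x -5.1 18.6
180 15 y,z 50.4 27.3 x -10.4 2.7
189 35 y,z 43.6 32.3 x -11.0 8.1
198 36 y,z 38.6 32.6 x -10.5 8.7
207 87 y,z 29.7 47.0 x -22.5 20.9
216 84 y,z 27.5 37.3 x -21.9 20.6
scene block top y max None z None
 flange hist [(np.float64(-25.0), np.int64(2)), (np.float64(-23.5), np.int64(21)), (np.float64(-22.0), np.int64(29)), (np.float64(-20.5), np.int64(3)), (np.float64(-17.5), np.int64(1)), (np.float64(-16.0), np.int64(2)), (np.float64(-14.5), np.int64(6)), (np.float64(-13.0), np.int64(4)), (np.float64(-11.5), np.int64(4)), (np.float64(-8.5), np.int64(4)), (np.float64(-7.0), np.int64(3))]
 brass y [-61.1 -22.7]
side block top y max None z None
 front hist [(np.float64(-56.0), np.int64(1))]
 flange hist [(np.float64(-26.5), np.int64(1)), (np.float64(-25.0), np.int64(3)), (np.float64(-23.5), np.int64(6)), (np.float64(-22.0), np.int64(3)), (np.float64(-20.5), np.int64(7)), (np.float64(-19.0), np.int64(8)), (np.float64(-17.5), np.int64(2)), (np.float64(-16.0), np.int64(2)), (np.float64(-14.5), np.int64(2)), (np.float64(-11.5), np.int64(6)), (np.float64(-10.0), np.int64(2)), (np.float64(-8.5), np.int64(2)), (np.float64(-7.0), np.int64(2))]
 brass y [-61.8 -36.1]
```

```bash
cat >> face.py <<'E'
p,d=grab_frame("scene"); uv,P=cloud("scene",d,330,425,235,330); B=bed(P); H=cv2.cvtColor(p,cv2.COLOR_RGB2HSV)[uv[:,1],uv[:,0]].astype(int)
o=(H[:,0]>=12)&(H[:,0]<=28)&(H[:,1]>120)&(B[:,2]>-10)&(B[:,2]<45)&(B[:,1]<-20)&(B[:,1]>-100)
for lab,m in (("top z>33",o&(B[:,2]>33)),("side/front |x|>9",o&(abs(B[:,0])>9)&(B[:,2]<33))):
    hh,e=np.histogram(B[m,1],bins=np.arange(-100,-19,2)); print(lab,[(int(a),int(b)) for a,b in zip(e,hh) if b])
print("x range",np.percentile(B[o,0],[2,98]).round(1),"z",np.percentile(B[o,2],[2,98]).round(1))
E
python3 face.py f2 | tail -3
```

```text
top z>33 [(-90, 1), (-88, 12), (-86, 15), (-84, 10), (-82, 13), (-80, 8), (-78, 13), (-76, 6), (-74, 12), (-72, 8), (-70, 10), (-68, 12), (-66, 11), (-64, 10), (-62, 11), (-60, 9), (-58, 8), (-56, 4), (-54, 1)]
side/front |x|>9 [(-90, 1), (-88, 43), (-86, 44), (-84, 14), (-82, 13), (-80, 23), (-78, 10), (-76, 14), (-74, 10), (-72, 18), (-70, 11), (-68, 16), (-66, 16), (-64, 15), (-62, 15), (-60, 12), (-58, 10), (-56, 5), (-54, 1)]
x range [-20.6  17.5] z [-5.2 37.6]
```

Run:
```python
import cv2
a=cv2.imread("pics/scene_f1.png"); cv2.imwrite("pics/c4.png",cv2.resize(a[240:315,310:410],(800,600),interpolation=cv2.INTER_CUBIC))
```

```text
(no output)
```

View pics/c4.png

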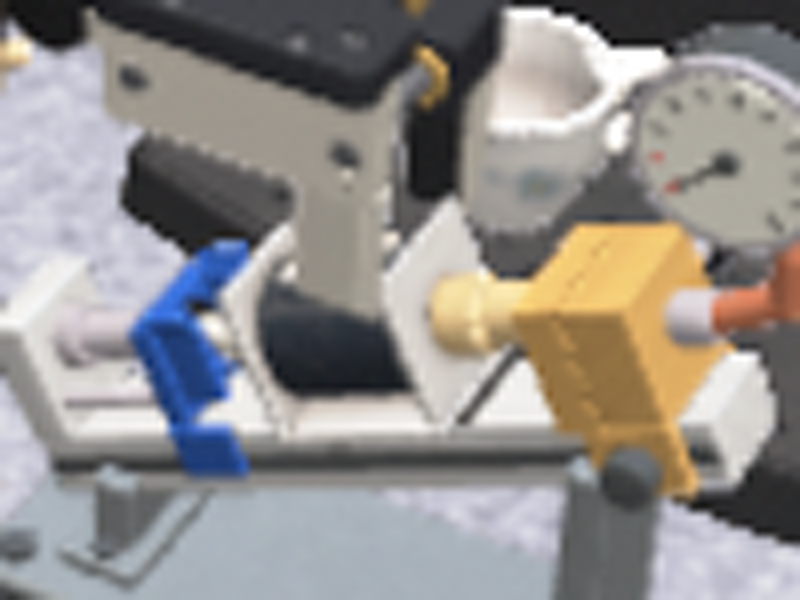

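The visible outlet measures about 33 mm from flange to block face, against 32.5 mm expected when bottomed, and the stop was firm. The pump is home. I'll release it and lift clear.

```bash
python3 -m creep '[{"fingers":1,"x":0.001,"y":0,"z":0.001,"twist":0},{"fingers":1,"x":0.001,"y":0,"z":0.001,"twist":0}]' 5
python3 -m creep '[{"fingers":-0.3,"x":0,"y":0,"z":0,"twist":0},{"fingers":-0.3,"x":0,"y":0,"z":0,"twist":0},{"fingers":-0.3,"x":0,"y":0,"z":0,"twist":0},{"fingers":-0.3,"x":0,"y":0,"z":0,"twist":0},{"fingers":-0.3,"x":0,"y":0,"z":0,"twist":0}]' 5
python3 look.py g1 9 | sed -n 1,18p
```

```text
clock: 16.8
position: [0.5071, -0.0513, 0.1116]
eef_rot: [0.649, 0.761, -0.0, -0.001]
force: [-1.6, 3.5, -2.0]
gripper_width: 0.0437
grasp_force: 5.0
clock: 17.3
position: [0.5083, -0.052, 0.1121]
eef_rot: [0.649, 0.761, 0.0, 0.0]
force: [-0.2, 0.8, 0.5]
gripper_width: 0.0607
grasp_force: 0.0
clock 17.3 G bed [  0.4 -10.7  38.1] F [-0.17  0.78  0.5 ] w 0.06065094921071608
blue 2238 [-17.7  48.2   1.9] [17.8 67.7 40.8]
108 6 y,z 89.9 30.1 x -3.3 2.3
117 22 y,z 85.0 29.1 x -6.2 5.7
126 23 y,z 79.5 29.2 x -6.1 10.8
135 21 y,z 74.0 29.5 x -6.1 5.7
162 30 y,z 60.3 24.3 x -8.3 8.0
171 14 y,z 54.4 26.1 x -4.9 2.4
180 22 y,z 46.9 32.6 x -6.3 5.0
189 35 y,z 42.0 32.3 x -10.3 8.4
198 35 y,z 37.1 32.2 x -10.2 8.9
207 88 y,z 28.3 46.5 x -22.3 20.7
216 82 y,z 25.4 40.1 x -21.8 20.9
225 72 y,z 20.6 40.7 x -19.7 18.3
234 72 y,z 15.8 42.0 x -19.5 18.1
243 73 y,z 11.2 42.4 x -19.4 18.8
252 72 y,z 6.8 41.9 x -19.2 18.6
261 73 y,z 2.3 42.4 x -19.1 18.5
```

```bash
python3 -m creep '[{"fingers":-0.3,"x":0,"y":0,"z":-0.02,"twist":0},{"fingers":-0.3,"x":0,"y":0,"z":-0.06,"twist":0},{"fingers":-0.3,"x":0,"y":0,"z":-0.12,"twist":0},{"fingers":-0.3,"x":0,"y":0,"z":-0.18,"twist":0},{"fingers":-0.3,"x":0,"y":0,"z":-0.24,"twist":0},{"fingers":-0.3,"x":0,"y":0,"z":-0.24,"twist":0},{"fingers":-0.3,"x":0,"y":0,"z":-0.24,"twist":0}]'
python3 look.py g2 4 | sed -n 1,40p; python3 face.py f3 | tail -7
python3 - <<'E'
import cv2,numpy as np
a=cv2.imread("pics/scene_f3.png");w=cv2.imread("pics/wrist_g2.png");s=cv2.imread("pics/side_f3.png")
o=np.zeros((600,800,3),np.uint8); R=lambda i,q:cv2.resize(i,q,interpolation=cv2.INTER_CUBIC)
o[:300,:400]=R(a[240:315,310:410],(400,300));o[:300,400:]=R(s[170:270,300:433],(400,300));o[300:,:400]=R(w,(400,300));cv2.imwrite("pics/c5.png",o)
E
```

```text
clock: 18.05
position: [0.5084, -0.0519, 0.2328]
eef_rot: [0.649, 0.761, 0.0, 0.001]
force: [0.6, 0.5, -0.1]
gripper_width: 0.0609
grasp_force: 0.0
clock 18.05 G bed [  0.5 -63.4 146.7] F [ 0.57  0.46 -0.1 ] w 0.06088496593456079
blue 898 [-18.1  48.3   3.2] [17.5 67.7 40.8]
118 10 y,z 89.0 29.9 x -4.3 3.5
122 14 y,z 85.4 29.6 x -6.1 5.3
126 16 y,z 82.2 28.6 x -6.1 11.8
130 15 y,z 78.2 29.2 x -6.0 6.2
134 15 y,z 74.8 28.6 x -6.0 6.2
150 17 y,z 60.6 27.6 x -6.8 6.9
154 14 y,z 57.4 26.6 x -6.1 5.4
158 10 y,z 53.6 27.0 x -4.2 18.3
162 11 y,z 49.8 27.4 x -10.4 10.6
166 23 y,z 44.5 32.0 x -10.1 10.6
170 23 y,z 41.0 31.9 x -10.1 8.7
174 22 y,z 37.3 32.4 x -10.1 8.6
178 54 y,z 28.7 46.6 x -22.1 20.9
182 52 y,z 28.2 38.5 x -21.8 20.6
186 52 y,z 24.2 40.2 x -21.6 21.4
190 49 y,z 21.0 39.8 x -21.6 21.1
194 46 y,z 17.1 41.5 x -19.0 18.7
198 46 y,z 13.6 41.9 x -19.0 18.6
202 46 y,z 10.7 40.8 x -19.0 18.5
206 46 y,z 7.3 40.9 x -18.9 18.5
210 46 y,z 4.1 40.9 x -18.9 18.4
214 45 y,z 0.9 40.6 x -18.9 18.4
218 45 y,z -2.6 41.4 x -18.9 18.3
222 47 y,z -5.9 41.8 x -18.7 19.3
226 47 y,z -9.0 40.9 x -18.
[... 779 characters left out ...]
 (np.float64(-16.0), np.int64(1)), (np.float64(-14.5), np.int64(5)), (np.float64(-13.0), np.int64(3)), (np.float64(-11.5), np.int64(1)), (np.float64(-10.0), np.int64(2)), (np.float64(-8.5), np.int64(2)), (np.float64(-7.0), np.int64(4))]
 brass y [-61.6 -39.6]
top z>33 [(-88, 16), (-86, 14), (-84, 8), (-82, 13), (-80, 10), (-78, 8), (-76, 11), (-74, 12), (-72, 8), (-70, 12), (-68, 11), (-66, 11), (-64, 8), (-62, 11), (-60, 8), (-58, 13), (-56, 2)]
side/front |x|>9 [(-90, 3), (-88, 40), (-86, 36), (-84, 19), (-82, 18), (-80, 13), (-78, 13), (-76, 16), (-74, 13), (-72, 13), (-70, 15), (-68, 13), (-66, 14), (-64, 17), (-62, 11), (-60, 14), (-58, 10), (-56, 8)]
x range [-20.5  17.4] z [-4.5 37.7]
```

View pics/c5.png

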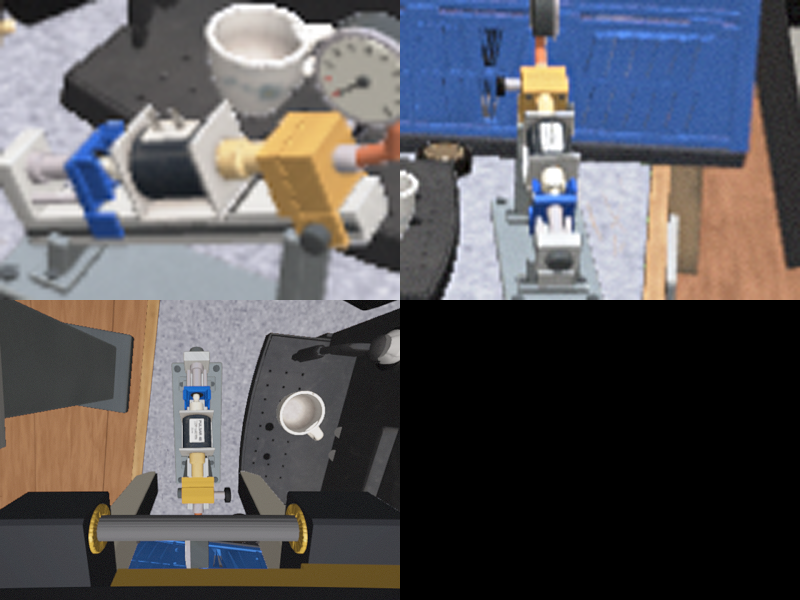

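Run:
```python
from h import *
t=np.array([-.1564,.9877,0]); n=np.array([.9877,.1564,0])
def bed(P): T=P@t+.138; Z=P[...,2]-.092; return np.stack([P@n-.4935,.8988*T-.4384*Z,.4384*T+.8988*Z],-1)*1000
d=np.load("pics/wrist_g2.npy"); im=cv2.imread("pics/wrist_g2.png"); uv,P=cloud("wrist",d,260,380,225,340); B=bed(P)
H=cv2.cvtColor(im,cv2.COLOR_BGR2HSV)[uv[:,1],uv[:,0]].astype(int)
for v in range(236,300,2):
    m=(uv[:,1]==v)&(abs(B[:,0])>12)&(abs(B[:,0])<19)
    if m.sum(): print(v,np.median(B[m,1]).round(1),np.median(B[m,2]).round(1),np.median(H[m],0))
```

```text
236 -14.3 33.8 [105.   5. 111.]
238 -18.0 44.8 [ 15.   1. 201.]
240 -19.6 44.6 [ 12.    6.  180.5]
242 -19.9 37.5 [ 17.  16. 161.]
244 -20.0 29.0 [ 17.  16. 160.]
246 -19.9 18.5 [ 15.  16. 160.]
248 -19.9 8.2 [ 17.   12.  155.5]
250 -20.1 -1.7 [ 30.   4. 118.]
252 -22.1 -1.2 [ 90.   6. 136.]
254 -23.7 -1.7 [100.   5. 191.]
256 -25.5 -1.3 [110.   3. 193.]
258 -27.3 -1.9 [ 30.   4. 193.]
260 -29.1 -1.8 [ 75.    2.  189.5]
262 -30.9 -1.3 [ 87.5   3.  189. ]
264 -32.6 -2.4 [ 90.   4. 190.]
266 -34.5 -1.4 [ 90.   4. 188.]
268 -36.1 -2.3 [ 70.    4.5 163. ]
270 -37.8 -3.2 [ 85.    4.  161.5]
272 -39.6 -2.8 [ 52.5   5.  166. ]
274 -41.3 -3.0 [ 70.   4. 146.]
276 -42.9 -5.5 [105.   5. 142.]
278 -44.6 -5.8 [ 90.    4.5 145.5]
280 -46.5 -5.0 [ 93.    6.  146.5]
282 -48.5 -1.4 [ 17.   39.5 124. ]
284 -52.6 35.4 [ 21. 156. 208.]
286 -54.2 35.1 [ 22.  162.  210.5]
288 -55.7 35.0 [ 22. 162. 211.]
290 -57.2 34.8 [ 22.  162.5 206.5]
292 -58.8 35.2 [ 22. 161. 207.]
294 -60.3 34.9 [ 22. 162. 210.]
296 -61.8 35.1 [ 22. 161. 213.]
298 -63.4 35.5 [ 21. 164. 196.]
```

In the same wrist view, the flange is at y=-19.9 and the block face at about -52.2. The 32.3 mm between them matches the 32.5 mm expected when fully home. The pump is flat with terminals on top, so I'm handing it in.

```bash
python3 -c "
from rig import sign_off; print(sign_off())"
```

```text
the job is handed in; nothing more can be done
None
```

The pump is mounted and the job is handed in: it lies flat on the beam with its terminals on top. The outlet measures fully home in the block, and the carriage held the pump when I let go. The nose caught briefly at the block on the first slide up (about 8 N), so I backed off, re-centred it and slid it home.

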